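Lock the quick-lock stops in the holding fork and stand them in the tray

TASK

Get the fixture stops ready for fit-up: draw each steel stop that is in the slotted rack out through the rack's open front, give its T-handle a quarter turn clockwise until it is locked fully home with the bar along the block, and stand it upright in the dark steel tray, on the tray's floor. A stop's block spins along with the handle unless it is braced, which is what the holding fork bolted to the table is for; leave the other loose things on the table where they lie.

Things in the scene. Friction and masses are not known exactly. Their poses are not given: they have to be found in the camera images.
- rack: Fixed dark steel rack, 300 (y) x 100 (x) x 35 mm, origin under its centre. Own x runs from its open front to its back. Walls at sides and back, no floor; on top a keeper plate (underside 30 mm, top 35 mm high) with four 26 mm wide slots along own x at own y +105, +35, -35, -105 mm. The stops stand on the table with their necks up through the slots. Nothing in it keeps a block from spinning.
- rack_front (a point): Middle of the front edge of the rack's keeper plate, own x = -50 mm in the rack, at the plate's top. The slots open at this edge and end 80 mm behind it. A stop cannot be lifted out, only drawn out frontwards (along own -x); its block is clear of the plate once its centre is 35 mm or more in front of this edge.
- fork_mid (a point): Centre of the holding fork's floor, 6 mm above the table. Fixed 110 x 96 mm base plate with two parallel jaws, inner faces at own y +-22 mm, from own x -31 to +39 mm, and an end stop with its face at own x +39 mm; all 20 mm high above this floor, open on top and in front. A stop's block fits between the jaws with its long side along own x (3 mm play each side) and can then spin only about 0.13 rad.
- tray: Fixed shallow dark steel tray, outer 270 mm (own x) x 120 mm (own y) x 16 mm high, walls 4 mm, inner floor 4 mm above the table; origin under its centre on the table. On the way between rack, fork and tray keep the wrist in front of the extraction hood, which hangs over the back of the table from world x = 0.63 m on, y -0.24 to 0.09 m, 0.38 m up.
- stop0_block (a point): Loose quick-lock stop 0, 0.3 to 0.5 kg (at the start, if present, in the slot at the rack's own y +105 mm): centre of its steel block, 50 mm (own x) x 38 mm (own y) x 24 mm high, 12 mm above its underside. A 16 mm neck on it carries the T-handle: a bar 44 mm long, 14 mm wide, 22 mm high, its centre 51 mm above this point; grip it across the 14 mm.
- stop0_lock (a joint): T-handle angle on its block, rad, growing clockwise from above: 0 open, bar across the block (along its own y); 1.57 locked at the hard stop, bar along the block's long side. The bar's direction is the block's own x turned counter-clockwise by 1.57 minus this value. Stiff (0.15 N m), stays where left; unbraced, the block spins along instead.
- stop1_block (a point): Loose quick-lock stop 1, 0.3 to 0.5 kg (at the start, if present, in the slot at the rack's own y +35 mm): centre of its steel block, 50 mm (own x) x 38 mm (own y) x 24 mm high, 12 mm above its underside. A 16 mm neck on it carries the T-handle: a bar 44 mm long, 14 mm wide, 22 mm high, its centre 51 mm above this point; grip it across the 14 mm.
- stop1_lock (a joint): T-handle angle on its block, rad, growing clockwise from above: 0 open, bar across the block (along its own y); 1.57 locked at the hard stop, bar along the block's long side. The bar's direction is the block's own x turned counter-clockwise by 1.57 minus this value. Stiff (0.15 N m), stays where left; unbraced, the block spins along instead.
- stop2_block (a point): Loose quick-lock stop 2, 0.3 to 0.5 kg (at the start, if present, in the slot at the rack's own y -35 mm): centre of its steel block, 50 mm (own x) x 38 mm (own y) x 24 mm high, 12 mm above its underside. A 16 mm neck on it carries the T-handle: a bar 44 mm long, 14 mm wide, 22 mm high, its centre 51 mm above this point; grip it across the 14 mm.
- stop2_lock (a joint): T-handle angle on its block, rad, growing clockwise from above: 0 open, bar across the block (along its own y); 1.57 locked at the hard stop, bar along the block's long side. The bar's direction is the block's own x turned counter-clockwise by 1.57 minus this value. Stiff (0.15 N m), stays where left; unbraced, the block spins along instead.
- stop3_block (a point): Loose quick-lock stop 3, 0.3 to 0.5 kg (at the start, if present, in the slot at the rack's own y -105 mm): centre of its steel block, 50 mm (own x) x 38 mm (own y) x 24 mm high, 12 mm above its underside. A 16 mm neck on it carries the T-handle: a bar 44 mm long, 14 mm wide, 22 mm high, its centre 51 mm above this point; grip it across the 14 mm.
- stop3_lock (a joint): T-handle angle on its block, rad, growing clockwise from above: 0 open, bar across the block (along its own y); 1.57 locked at the hard stop, bar along the block's long side. The bar's direction is the block's own x turned counter-clockwise by 1.57 minus this value. Stiff (0.15 N m), stays where left; unbraced, the block spins along instead.
- gas_nozzle: Bystander: copper gas nozzle, 25 x 68 mm, lying on the table; to be left alone.
- nut_1: Bystander: hexagon nut, 27 x 31 x 15 mm; to be left alone.
- tube_offcut_g: Bystander: square tube offcut, 35 x 85 x 35 mm; to be left alone.
There are look-alikes about, which are no part of the job. What is shaped like the part that bears stop2_block but turquoise is not meant.

How it is judged:
By the outcome, as a careful person would: the job done as asked, in the order asked, and still so for the second after the job is handed in, with the robot touching nothing.
Of stop0, stop1, stop2, stop3 only 3 to 4 are there at a start; the rules pass over those that are not, and their reading is None.
At some moment in a run one of stop0, stop1, stop2, stop3 may be knocked a few centimetres aside while the robot is not near it.
Once in a run the grip may slacken for a moment while it holds something.
It also fails if it takes over 210 s, if anything falls off the work surface, if the arm or the gripper's body presses on something with over 40 N, if the wrist force passes 120 N, or if a joint passes its speed limit or range.

ROBOT

A 7-joint arm with a two-finger parallel gripper is mounted at the origin on a cart in front of the work surface, level with it; the furniture and walls round the work are solid. World frame = base frame: x ahead of the robot, y to its left, z up, the work surface at z = 0. Lengths are in m, angles in rad, forces in N, time in s.
With the tool pointing down it reaches from about 0.4 to 0.875 m from the base axis. Payload 19.3 kg.
Tool frame: the origin (TCP) lies at the very end of the fingers, on their centre line; the grasp point (between the pads) lies 19 mm behind it; z points along the fingers, y is the line along which they close (so a half turn about z gives the same grasp; the last joint's range is limited). The gripper opens to 85 mm and grips with 20 to 120 N. Pads are 22 mm wide; open, the fingers measure 114 mm over their backs; the gripper's body (76 mm by 85 mm) begins 54 mm behind the grasp point. The pads swing forward as they close: fully open they stand 13 mm farther back than shut.
Start: joints at [-1.227, 0.521, -0.036, 1.599, 0.021, 1.021, -0.113], TCP at [0.251, 0.572, 0.231] pointing down, gripper open.
Joint ranges: [-2.91, 2.91], [-0.3, 2.13], [-1.5, 1.42], [0.17, 2.43], [-1.26, 4.41], [0.16, 1.93], [-2.52, 2.52]. Speed limits (rad/s): [1.89, 1.89, 2.39, 2.39, 3.01, 3.01, 3.01].

INTERFACE

Orientations are given as [roll, pitch, yaw] about the fixed x, y, z axes, in that order (R = Rz(yaw) Ry(pitch) Rx(roll)).
In Python, from workcell import bot gives the robot as it stands.
- The arm moves only by the tool servo_tool, never from a script. Its argument "plan" is a list of rows, each a list of 7 numbers: the finger opening in cm, from 0 to 8.54, then the shift along the tool's x, y, z in cm, then the turn, a rotation vector about the tool's x, y, z in degrees. In form: [[fingers, x, y, z, wx, wy, wz], ...]. A call has 1 to 10 rows; each row is the pose to reach, as a shift and turn from the pose commanded when the call began, along the tool's axes at that moment; what a row does not reach only later rows make up. A row lasts 1/10 s, in which the tool goes at most 50 mm and 8.59 degrees, less where a joint would pass 70% of its speed; a pose out of reach is approached as far as the arm can. A call with a gripper value outside its range is refused whole. The fingers move at their own pace and stop on an object; "force" is the grip in N (left out, the last holds). Time passes only in rows, so rows that repeat a pose let the fingers close. It gives the time, the measured TCP pose, the force, the opening and the grip force at its end, in the units of the state.
- bot.observe(): the state, without advancing time (a new reading comes with each control period).
- bot.grab_frame(name): name is "scene" or "top" or "wrist"; returns a dict with "frame" (384x512x3 uint8, blue, green, red), "mtx" (3x3 intrinsics, pixels), "k1" (the pictures are not rectified: a ray, as slopes to the right and down, at radius r is drawn at 1 + k1 r^2 times it, then the intrinsics apply), "R" (3x3) and "t" (3): a world point X has camera coordinates R X + t; the wrist camera has in their place "T_tool_cam" (4x4, takes a point from camera to tool coordinates, whose origin is the TCP and whose axes are the flange's). Camera axes: x right, y down, z forward; pixel columns grow to the right and rows downward; lengths in m; the calibration is good to about 2 mm. A picture is of the moment at which its call begins: read the wrist's pose just before it. There is no depth.
- bot.job_done(): hands the job in; it is judged then, once.
The state is a dict: "clock": time; "qpos": joint angles; "qd": joint speeds; "joint_efforts": joint torques, N m; "position": TCP position; "tool_rot": TCP orientation; "force": force on the tool from outside, world axes, zero at the start; "moment": the same for the moment, N m; "grip_width": finger opening in m; "finger_force": force on a finger pad.
Only numpy, scipy, OpenCV 4.12 (cv2) and the standard library are available. Lean on these libraries where they do the work, as an engineer would, in place of code of your own. Each camera call takes 0.05 s, during which the arm holds its last target. There are 200 camera calls.

## Working session

There is one attempt and no reset: what is moved stays moved. The work goes in short steps, Python scripts to look and compute and a tool call to move; the robot and the scene stay as the last step left them, time stands still between calls to the robot, and variables do not carry over. Pictures are saved under pics/ and viewed, at most 14 in all, crops included, and the job is handed in when it is done.

Besides the shell and the picture viewer there is one more tool, called after "Request:" by a JSON object that holds its "name" and its "arguments", one argument or row to a line. servo_tool: Moves the arm, as the interface text tells. Its arguments: {"type":"object","properties":{"plan":{"type":"array","items":{"type":"array","items":{"type":"number"}}},"force":{"type":"number"}},"required":["plan"]}

```bash
mkdir -p pics
cat > h.py <<'E'
import numpy as np, cv2
from workcell import bot
from scipy.spatial.transform import Rotation as Ro
def grab(n):
    s=bot.observe(); f=bot.grab_frame(n)
    if 'R' not in f:
        T=np.eye(4); T[:3,:3]=Ro.from_euler('xyz',s['tool_rot']).as_matrix(); T[:3,3]=s['position']
        W=T@np.array(f['T_tool_cam']); f['R']=W[:3,:3].T; f['t']=-W[:3,:3].T@W[:3,3]
    f['R']=np.array(f['R']);f['t']=np.array(f['t']);f['mtx']=np.array(f['mtx'])
    return f
def ray(f,u,v):
    x=np.linalg.inv(f['mtx'])@[u,v,1.]; d=x[:2]; r=d.copy()
    for _ in range(30): r=d/(1+f['k1']*(r@r))
    return -f['R'].T@f['t'], f['R'].T@np.array([r[0],r[1],1])
def onz(f,u,v,z):
    c,d=ray(f,u,v); return c+d*(z-c[2])/d[2]
def proj(f,X):
    p=f['R']@np.array(X)+f['t']; p=p[:2]/p[2]; p=p*(1+f['k1']*(p@p)); return (f['mtx']@[p[0],p[1],1])[:2]
def tri(f,a,g,b):
    c1,d1=ray(f,*a);c2,d2=ray(g,*b)
    s=np.linalg.lstsq(np.stack([d1,-d2],1),c2-c1,rcond=None)[0]
    p,q=c1+d1*s[0],c2+d2*s[1]; return (p+q)/2,np.linalg.norm(p-q)
E
python3 - <<'E'
from h import *
import pickle
F={n:grab(n) for n in('scene','top')}
pickle.dump(F,open('f0.pkl','wb'))
for n,f in F.items(): cv2.imwrite(f'pics/{n}0.png',cv2.resize(f['frame'],(800,600),interpolation=cv2.INTER_CUBIC)); print(n,-f['R'].T@f['t'],f['R'][2])
print(bot.observe())
E
```

```text
scene [-0.22334977 -0.42898086  0.63030988] [ 0.7194518   0.44244067 -0.53538338]
top [0.28758169 0.03329873 1.16010704] [ 0.20210516  0.01007015 -0.97931205]
{'clock': 0.1, 'qpos': array([-1.22718445,  0.52194041, -0.03628181,  1.599931  ,  0.02119887,
        1.02112586, -0.11278342]), 'qd': array([ 0.00150517, -0.00040507,  0.00055882, -0.00139969,  0.00048179,
       -0.00330261,  0.00067088]), 'joint_efforts': array([ 2.95135171e-03, -9.28485847e+01,  1.98392473e+00, -3.70529616e+01,
        1.82328274e-02,  5.33243845e-03, -2.82636404e-05]), 'position': array([0.25124881, 0.57194804, 0.2307997 ]), 'tool_rot': array([-3.14057704e+00,  9.36407377e-05,  2.72774591e+00]), 'force': array([-0.05158735,  0.23317031,  0.19756316]), 'moment': array([-0.02147034, -0.00918361,  0.00904756]), 'finger_force': 0.0, 'grip_width': 0.08566435406433708}
```

View pics/top0.png

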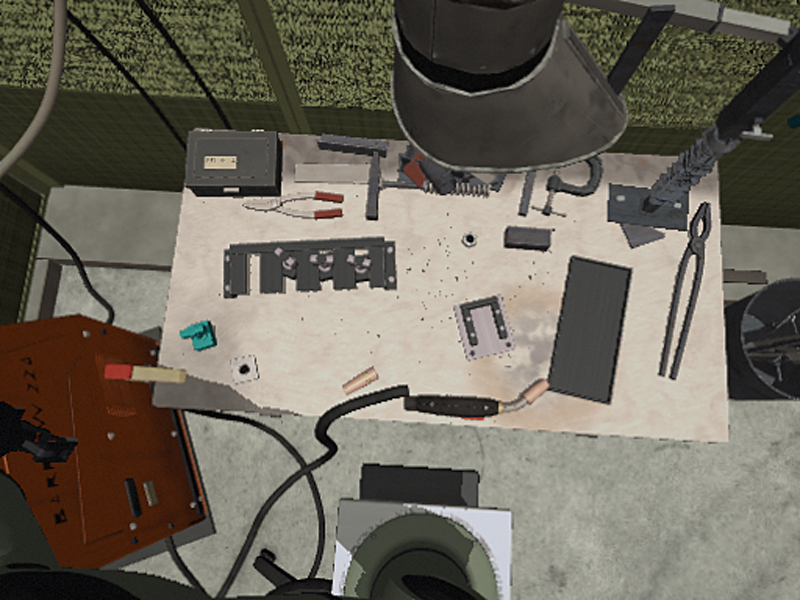

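View pics/scene0.png

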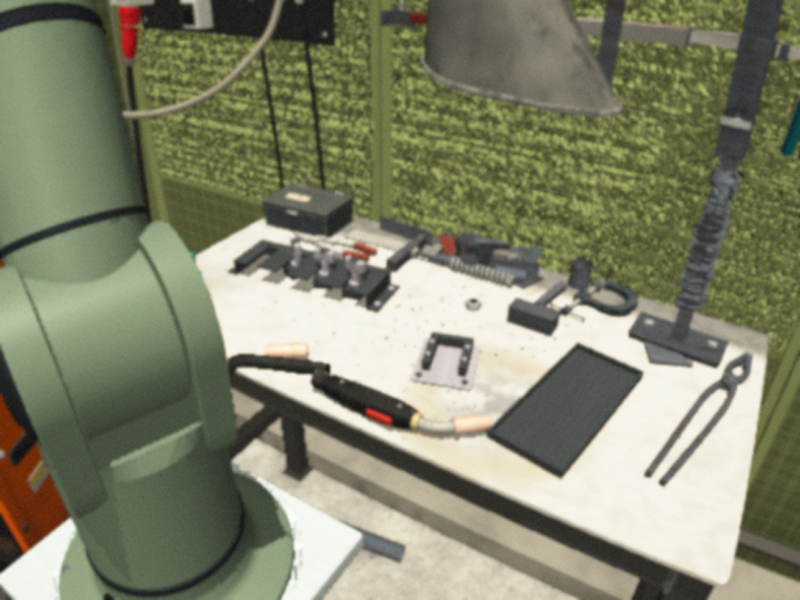

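The top view shows the rack at (310,267) of 800x600, with stops at (288,262), (322,262) and (360,262), so slots 1, 2 and 3 are filled and slot 0 is empty. The fork is at (483,325) and opens downwards, and the tray is at (590,328). The turquoise look-alike at (198,334) isn't part of the job.

Run:
```python
import pickle,numpy as np,cv2
F=pickle.load(open('f0.pkl','rb'))
t=F['top']['frame']
a=cv2.resize(t[148:196,138:260],(800,int(48*800/122)),interpolation=cv2.INTER_CUBIC)
b=cv2.resize(t[160:262,284:412],(345,275),interpolation=cv2.INTER_CUBIC)
s=F['scene']['frame']; c=cv2.resize(s[145:205,140:265],(455,275),interpolation=cv2.INTER_CUBIC)
o=np.vstack([a,np.hstack([b,c])[:,:800]]); print(a.shape,o.shape); cv2.imwrite('pics/c1.png',o)
```

```text
(314, 800, 3) (589, 800, 3)
```

View pics/c1.png

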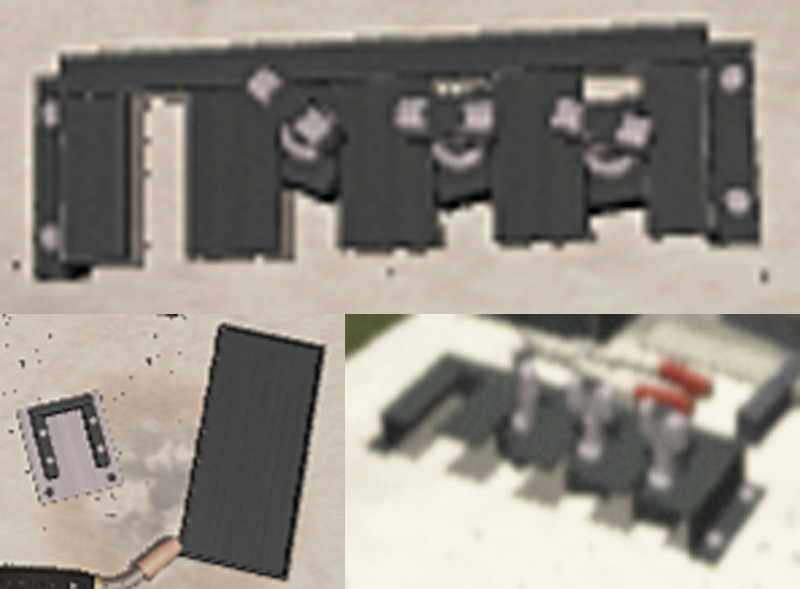

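```bash
cat > m1.py <<'E'
from h import *
import pickle
F=pickle.load(open('f0.pkl','rb')); T=F['top'];S=F['scene']
k=122/800
A=lambda u,v:(138+(u+.5)*k-.5,148+(v+.5)*k-.5)
B=lambda u,v:(284+(u+.5)*128/345-.5,160+(v-314+.5)*102/275-.5)
C=lambda u,v:(140+(u-345+.5)*125/455-.5,145+(v-314+.5)*60/275-.5)
if __name__=='__main__':
    P=lambda n,x:print(n,np.round(np.array(x)*1000).tolist())
    for n,p in dict(FL=(62,265),FR=(710,237),BL=(62,60),BR=(708,25)).items(): P(n,onz(T,*A(*p),.035))
    for n,e in {1:((264,85),(315,125)),2:((413,115),(478,115)),3:((565,115),(632,130))}.items():
        a,b=[onz(T,*A(*p),.074) for p in e]; d=a-b
        P('stop%d'%n,(a+b)/2); print(np.linalg.norm(d),np.degrees(np.arctan2(d[1],d[0])))
    for n,p in dict(tl=(220,326),tr=(325,346),br=(287,579),bl=(181,545)).items(): P('tray'+n,onz(T,*B(*p),.016))
    for n,p in dict(tl=(18,411),tr=(99,391),br=(124,484),bl=(42,503)).items(): P('fork'+n,onz(T,*B(*p),.006))
    for n,p in dict(jtl=(28,410),jtr=(90,394),jbr=(106,466),jbl=(48,480)).items(): P('forkjaw'+n,onz(T,*B(*p),.026))
    # two-view heights: tray corners, fork base corners, rack front corners (scene full-view px 800x600)
    s=lambda u,v:((u+.5)/1.5625-.5,(v+.5)/1.5625-.5)
    for n,a,b in [('trayTL',B(220,326),s(577,346)),('trayTR',B(325,346),s(642,374)),('trayBR',B(287,579),s(560,472)),('trayBL',B(181,545),s(491,433)),
       ('forkBR',B(124,484),s(471,388)),('forkBL',B(42,503),s(414,381)),('rackFR',A(710,237),C(720,530)),
       ('s1',A(290,105),C(525,352)),('s2',A(445,115),C(592,385)),('s3',A(600,122),C(662,408))]:
        x,e=tri(T,a,S,b); P(n,x); print('   gap mm',e*1000)
E
python3 m1.py
```

```text
FL [512.0, 392.0, 35.0]
FR [544.0, 100.0, 35.0]
BL [609.0, 404.0, 35.0]
BR [644.0, 108.0, 35.0]
stop1 [583.0, 288.0, 74.0]
0.02975352113982968 55.39013647009511
stop2 [583.0, 219.0, 74.0]
0.028829731117632484 93.64474120452618
stop3 [584.0, 151.0, 74.0]
0.030635465517309977 80.62415323895598
traytl [633.0, -261.0, 16.0]
traytr [617.0, -379.0, 16.0]
traybr [353.0, -335.0, 16.0]
traybl [382.0, -220.0, 16.0]
forktl [522.0, -36.0, 6.0]
forktr [551.0, -127.0, 6.0]
forkbr [446.0, -158.0, 6.0]
forkbl [420.0, -68.0, 6.0]
forkjawjtl [520.0, -46.0, 26.0]
forkjawjtr [542.0, -114.0, 26.0]
forkjawjbr [462.0, -135.0, 26.0]
forkjawjbl [443.0, -72.0, 26.0]
trayTL [635.0, -263.0, 10.0]
   gap mm 1.1976128815506826
trayTR [617.0, -379.0, 12.0]
   gap mm 3.6731907639695716
trayBR [352.0, -333.0, 16.0]
   gap mm 4.290139839100546
trayBL [382.0, -222.0, 3.0]
   gap mm 3.3075613405109996
forkBR [446.0, -157.0, 10.0]
   gap mm 0.29916879013590614
forkBL [421.0, -70.0, 2.0]
   gap mm 3.5596971554113295
rackFR [554.0, 91.0, 23.0]
   gap mm 23.38072640009197
s1 [581.0, 286.0, 82.0]
   gap mm 0.638378548383419
s2 [583.0, 219.0, 76.0]
   gap mm 0.15748887154560431
s3 [583.0, 150.0, 79.0]
   gap mm 0.3566708646098714
```

The rack yaw is about 6° with its front middle near (0.528,0.246). The fork is at (0.484,-0.096), yaw 17°, opening towards the robot. The tray is centred at (0.496,-0.299), yaw -9.4°. The bar tops triangulate to about 76–82 mm, which fits the expected 74 mm. Next I'll move above the rack for a closer look.

```bash
cat >> h.py <<'E'
def go(x,y,z,yaw):
    "shift (cm) in tool axes and turn (deg) to a tool-down pose"
    s=bot.observe(); R=Ro.from_euler('xyz',s['tool_rot']).as_matrix()
    d=R.T@(np.array([x,y,z])-s['position'])*100
    w=Ro.from_matrix(R.T@Ro.from_euler('xyz',[np.pi,0,np.radians(yaw)]).as_matrix()).as_rotvec(degrees=True)
    print('go',np.round(d,2).tolist(),np.round(w,1).tolist())
def st():
    s=bot.observe(); print('t',round(s['clock'],2),'p',np.round(s['position']*1000,1).tolist(),'rot',np.round(np.degrees(s['tool_rot']),1).tolist(),'F',np.round(s['force'],1).tolist(),'M',np.round(s['moment'],2).tolist(),'w',round(s['grip_width']*1000,1),'ff',round(s['finger_force'],1),'q',np.round(s['qpos'],2).tolist())
E
python3 -c "
from h import *
go(.48,.22,.30,94)"
```

```text
go [-35.1, -23.03, -6.89] [-0.0, 0.0, 62.3]
```

Request:
{"name": "servo_tool", "arguments": {
  "plan": [
    [3.5,-35,-23,-7,0,0,62],
    [3.5,-35,-23,-7,0,0,62],
    [3.5,-35,-23,-7,0,0,62],
    [3.5,-35,-23,-7,0,0,62],
    [3.5,-35,-23,-7,0,0,62],
    [3.5,-35,-23,-7,0,0,62],
    [3.5,-35,-23,-7,0,0,62],
    [3.5,-35,-23,-7,0,0,62],
    [3.5,-35,-23,-7,0,0,62],
    [3.5,-35,-23,-7,0,0,62]
  ]
}}

```text
clock: 1.1
position: [0.4811, 0.2175, 0.3018]
tool_rot: [3.14, 0.001, 1.64]
force: [-0.9, 0.3, -0.8]
grip_width: 0.0351
finger_force: 0.0
```

Request:
{"name": "servo_tool", "arguments": {
  "plan": [
    [3.5,0,0,0,0,0,0],
    [3.5,0,0,0,0,0,0],
    [3.5,0,0,0,0,0,0]
  ]
}}

```text
clock: 1.4
position: [0.4787, 0.2219, 0.301]
tool_rot: [-3.141, 0.0, 1.647]
force: [0.3, -0.8, 1.2]
grip_width: 0.0354
finger_force: 0.0
```

Run:
```python
from h import *
import pickle
st(); f=grab('wrist'); pickle.dump(f,open('w1.pkl','wb')); print(f['T_tool_cam'])
cv2.imwrite('pics/w1.png',cv2.resize(f['frame'],(800,600),interpolation=cv2.INTER_CUBIC))
```

```text
t 1.4 p [478.7, 221.9, 301.0] rot [-180.0, 0.0, 94.4] F [0.3, -0.8, 1.2] M [0.01, -0.06, -0.02] w 35.4 ff 0.0 q [-0.8, 0.3, 0.33, 1.78, -0.11, 1.07, -0.36]
[[ 8.92555837e-04 -9.53603009e-01 -3.01065617e-01  7.64317396e-02]
 [ 9.99999390e-01  1.04720789e-03 -3.52299610e-04  7.45298408e-04]
 [ 6.51232256e-04 -3.01065118e-01  9.53603361e-01 -1.41914463e-01]
 [ 0.00000000e+00  0.00000000e+00  0.00000000e+00  1.00000000e+00]]
```

View pics/w1.png

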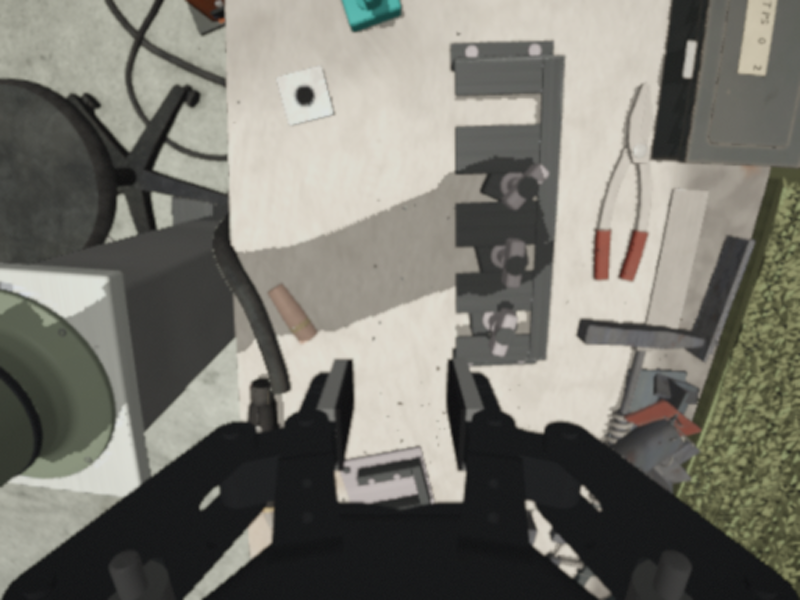

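The wrist view has stop1 at (522,187), stop2 at (512,257) and stop3 at (501,325). The next crop enlarges them to read the block and bar angles.

Run:
```python
import pickle,numpy as np,cv2
f=pickle.load(open('w1.pkl','rb'))['frame'][92:238,282:364]
f=cv2.convertScaleAbs(f,alpha=1.8,beta=15)
f=cv2.rotate(f,cv2.ROTATE_90_CLOCKWISE)  # up=+? left image -> top
cv2.imwrite('pics/c2.png',cv2.resize(f,None,fx=5.4,fy=5.4,interpolation=cv2.INTER_CUBIC)); print(f.shape)
```

```text
(82, 146, 3)
```

View pics/c2.png

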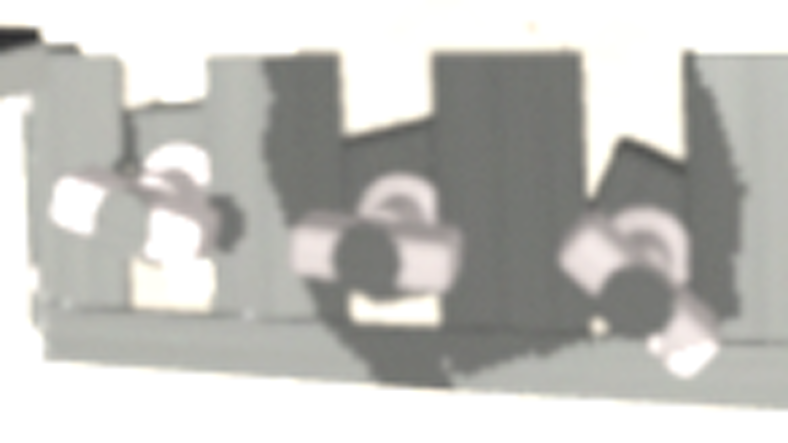

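Run:
```python
from h import *
import pickle
f=pickle.load(open('w1.pkl','rb'));T=pickle.load(open('f0.pkl','rb'))['top']
o=lambda u,v:(282+(v+.5)/5.4-.5,92+145-((u+.5)/5.4-.5))
ang=lambda d:np.degrees(np.arctan2(d[1],d[0]))
from m1 import A
for n,a,b,e1,e2,tp in [(3,(75,205),(175,240),(130,110),(205,100),(598.5,122.5)),(2,(310,245),(440,265),(345,140),(432,122),(445.5,115)),(1,(590,255),(690,345),(625,140),(687,168),(289.5,105))]:
    p,q=onz(f,*o(*a),.072),onz(f,*o(*b),.072); r,s=onz(f,*o(*e1),.024),onz(f,*o(*e2),.024)
    m=(np.array(o(*a))+o(*b))/2; x,g=tri(f,m,T,A(*tp))
    print(n,'bar c',np.round((p+q)/2,4),'ang',ang(q-p),'len',np.linalg.norm(q-p),'edge ang',ang(s-r),np.round(r,3),np.round(s,3),'tri',np.round(x,4),g)
for n,p in dict(FL3=(50,50),F1R=(785,52)).items(): print(n,onz(f,*o(*p),.035))
```

```text
3 bar c [0.5859 0.1524 0.072 ] ang 80.50054512491704 len 0.031043609045850323 edge ang 104.51341909720004 [0.565 0.133 0.024] [0.558 0.157 0.024] tri [0.5862 0.1513 0.0687] 0.0014798972337539697
2 bar c [0.5837 0.2237 0.072 ] ang 90.34454664096043 len 0.035237990060894175 edge ang 108.94584493337636 [0.565 0.202 0.024] [0.556 0.228 0.024] tri [0.5873 0.2213 0.0591] 0.0003190810690159513
1 bar c [0.5845 0.2922 0.072 ] ang 54.30138507952407 len 0.03234002311146546 edge ang 72.10746395217723 [0.554 0.284 0.024] [0.56  0.301 0.024] tri [0.5882 0.2921 0.058 ] 0.0010339636058740685
FL3 [0.54716804 0.10893808 0.035     ]
F1R [0.52276591 0.3237093  0.035     ]
```

```bash
python3 -c "
from h import *
go(.585,.1515,.12,80.5);go(.585,.1515,.054,80.5)"
```

```text
go [-7.82, 10.06, 18.1] [-0.0, 0.0, 13.9]
go [-7.82, 10.07, 24.7] [-0.0, 0.0, 13.9]
```

Request:
{"name": "servo_tool", "arguments": {
  "plan": [
    [3.5,-7.8,10.05,10,0,0,14],
    [3.5,-7.8,10.05,18,0,0,14],
    [3.5,-7.8,10.05,18,0,0,14],
    [3.5,-7.8,10.05,18,0,0,14],
    [3.5,-7.8,10.05,20,0,0,14],
    [3.5,-7.8,10.05,22,0,0,14],
    [3.5,-7.8,10.05,24,0,0,14],
    [3.5,-7.8,10.05,24.7,0,0,14],
    [3.5,-7.8,10.05,24.7,0,0,14]
  ]
}}

```text
clock: 2.35
position: [0.5848, 0.151, 0.0537]
tool_rot: [-3.14, 0.001, 1.402]
force: [0.0, -0.3, 0.4]
grip_width: 0.0348
finger_force: 0.0
```

Request:
{"name": "servo_tool", "arguments": {
  "plan": [
    [1.0,0,0,0,0,0,0],
    [1.0,0,0,0,0,0,0],
    [1.0,0,0,0,0,0,0],
    [1.0,0,0,0,0,0,0],
    [1.0,0,0,0,0,0,0]
  ],
  "force": 80
}}

```text
clock: 2.85
position: [0.5857, 0.151, 0.0556]
tool_rot: [3.141, -0.001, 1.402]
force: [-3.4, 0.8, 7.8]
grip_width: 0.0126
finger_force: 78.5
```

```bash
python3 -c "
from h import *
st()
s=bot.observe()['position']
go(s[0]-.994*.1,s[1]-.109*.1,s[2],80.5)"
```

```text
t 2.85 p [585.7, 151.0, 55.6] rot [179.9, -0.1, 80.3] F [-3.4, 0.8, 7.8] M [0.03, 0.62, 0.05] w 12.6 ff 78.5 q [-0.54, 0.74, 0.28, 1.79, -0.31, 0.65, -0.25]
go [-2.75, -9.61, -0.01] [0.1, -0.1, -0.2]
```

Request:
{"name": "servo_tool", "arguments": {
  "plan": [
    [1.0,-0.4,-1.4,-0.1,0,0,0],
    [1.0,-0.8,-2.8,-0.1,0,0,0],
    [1.0,-1.2,-4.2,-0.1,0,0,0],
    [1.0,-1.6,-5.6,-0.1,0,0,0],
    [1.0,-2.0,-7.0,-0.1,0,0,0],
    [1.0,-2.4,-8.4,-0.1,0,0,0],
    [1.0,-2.8,-9.8,-0.1,0,0,0],
    [1.0,-3.0,-10.5,-0.1,0,0,0],
    [1.0,-3.0,-10.5,-0.1,0,0,0]
  ]
}}

```text
clock: 3.75
position: [0.4765, 0.1389, 0.0557]
tool_rot: [3.142, -0.0, 1.402]
force: [0.1, 0.2, -3.1]
grip_width: 0.0119
finger_force: 78.6
```

Run:
```python
from h import *
import pickle
st(); f=grab('wrist'); pickle.dump(f,open('w2.pkl','wb'))
cv2.imwrite('pics/w2.png',f['frame'])
```

```text
t 3.75 p [476.5, 138.9, 55.7] rot [180.0, -0.0, 80.3] F [0.1, 0.2, -3.1] M [0.0, -0.06, 0.0] w 11.9 ff 78.6 q [-0.6, 0.62, 0.26, 2.07, -0.33, 0.48, -0.26]
```

View pics/w2.png

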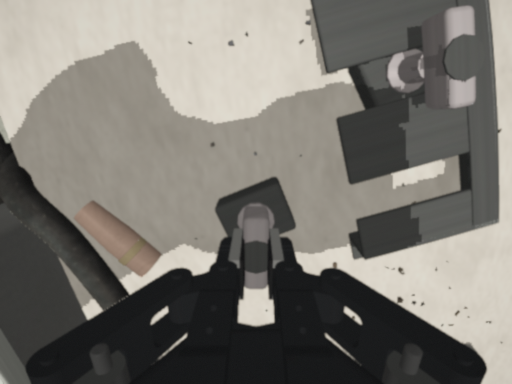

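The stop is out. The block's corners in the 512 px frame are about (217,203), (276,179) and (295,237).

```bash
cat >> h.py <<'E'
def blk(f,c,zt):
    P=[onz(f,u,v,zt) for u,v in c]
    for a,b in zip(P,P[1:]): d=b-a; print('edge',np.round(1000*np.linalg.norm(d[:2]),1),'ang',round(float(np.degrees(np.arctan2(d[1],d[0]))),1))
    return P
E
python3 - <<'E'
from h import *
import pickle
f=pickle.load(open('w2.pkl','rb'))
print(np.round(blk(f,[(216,203),(276,178),(296,238)],.026),3))
g=cv2.cvtColor(f['frame'],cv2.COLOR_BGR2GRAY); m=(g[165:250,205:305]<62).astype(np.uint8)
print('\n'.join(''.join('#' if x else '.' for x in r[::2]) for r in m[::3]))
E
```

```text
edge 44.5 ang 13.9
edge 47.1 ang -80.5
[[0.453 0.157 0.026]
 [0.496 0.168 0.026]
 [0.504 0.121 0.026]]
..................................................
..................................................
..................................................
..................................................
..................................................
...............................######.............
...........................##########.............
........................##############............
....................##################............
................#######################...........
............############################..........
.........###############################..........
.......##################################.........
.......##############..........##########.........
......#############..............#########........
......############................#########.......
.......##########..................########.......
.......#########...................#########......
........########...................#########......
.........#######...................##########.....
..........######...................##########.....
..........####.......................#######......
...........###........................##..........
............##....................................
...........###....................................
.........#####.....#............#.....#####.......
........#####.....##..########..#.....######......
........#####.....###############......#####......
.......######.....################.....#####......
```

Run:
```python
from h import *
import pickle
f=pickle.load(open('w2.pkl','rb'))
P=blk(f,[(217,204),(274,179)],.002)
d=(P[1]-P[0])[:2]; d/=np.linalg.norm(d); m=(P[0]+P[1])[:2]/2
c=m+19e-3*np.array([d[1],-d[0]]); print('block c',c,'tcp',bot.observe()['position'])
go(.4765,.1389,.11,83);go(.484,-.096,.11,83)
```

```text
edge 48.6 ang 15.0
block c [0.47645409 0.13590682] tcp [0.4772375  0.13902519 0.05570338]
go [-0.02, -0.07, -5.43] [0.0, -0.0, -2.7]
go [-23.05, 4.63, -5.44] [0.0, -0.0, -2.7]
```

Request:
{"name": "servo_tool", "arguments": {
  "plan": [
    [1.0,0,0,-3,0,0,0],
    [1.0,0,0,-5.4,0,0,0],
    [1.0,-4,0.8,-5.4,0,0,-2.5],
    [1.0,-8,1.6,-5.4,0,0,-2.5],
    [1.0,-12,2.4,-5.4,0,0,-2.5],
    [1.0,-16,3.2,-5.4,0,0,-2.5],
    [1.0,-20,4,-5.4,0,0,-2.5],
    [1.0,-23,4.6,-5.4,0,0,-2.5],
    [1.0,-23,4.6,-5.4,0,0,-2.5],
    [1.0,-23,4.6,-5.4,0,0,-2.5]
  ]
}}

```text
clock: 4.8
position: [0.4839, -0.0963, 0.1094]
tool_rot: [3.141, 0.0, 1.443]
force: [0.2, 0.7, -4.2]
grip_width: 0.0119
finger_force: 79.2
```

Run:
```python
from h import *
import pickle
st(); f=grab('wrist'); pickle.dump(f,open('w3.pkl','wb'))
cv2.imwrite('pics/w3.png',cv2.resize(f['frame'][60:300,100:420],(800,600),interpolation=cv2.INTER_CUBIC))
```

```text
t 4.8 p [483.9, -96.3, 109.4] rot [180.0, 0.0, 82.7] F [0.2, 0.7, -4.2] M [0.1, 0.05, 0.06] w 11.9 ff 79.2 q [-0.14, 0.52, 0.29, 2.06, -0.25, 0.6, 0.19]
```

View pics/w3.png

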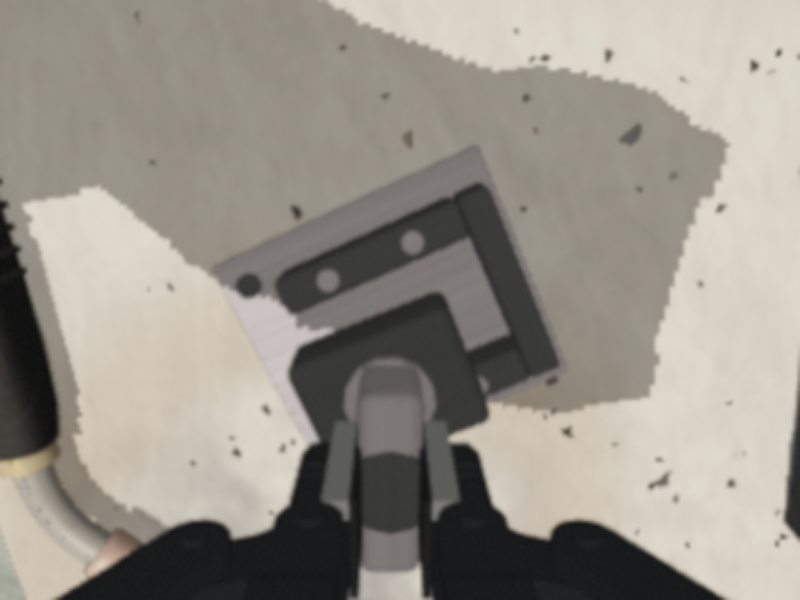

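```bash
cat > frk.py <<'E'
from h import *
import pickle
f=pickle.load(open('w3.pkl','rb')); k=lambda u,v:(100+(u+.5)/2.5-.5,60+(v+.5)/2.5-.5)
print('base'); B=blk(f,[k(213,270),k(478,147),k(562,370)],.006); 
a=np.array(B)[:,:2]; ux=(a[1]-a[0])/np.linalg.norm(a[1]-a[0]); print('base centre',(a[0]+a[2])/2,'yaw',np.degrees(np.arctan2(ux[1],ux[0])))
print('stop bar+jaw at .026'); J=blk(f,[k(285,275),k(455,202),k(488,183),k(557,372)],.026); print(np.round(J,4))
print('inner upper jaw edge'); J=blk(f,[k(320,328),k(470,262)],.006); print(np.round(J,4))
J=blk(f,[k(470,238),k(512,340)],.006);print(np.round(J,4))
print('block bottom'); P=blk(f,[k(292,352),k(443,295),k(488,408)],.054); print(np.round(P,4))
d=(P[1]-P[0])[:2]; d/=np.linalg.norm(d); print('block c',P[1][:2]-25e-3*d+19e-3*np.array([d[1],-d[0]]),'yaw',np.degrees(np.arctan2(d[1],d[0])))
# two-view height of base corner
T=pickle.load(open('f0.pkl','rb'))['top']
from m1 import B as Bt
for a,b in [((213,270),(18,411)),((562,370),(99,391)),((478,147),(18,411))][:1]+[((478,147),(18,411)),((562,370),(99,391)),((213,270),(42,503))]:
    x,g=tri(f,k(*a),T,Bt(*b)); print(np.round(x,4),round(g*1000,1))
E
python3 frk.py
```

```text
base
edge 108.1 ang 17.3
edge 92.8 ang -74.0
base centre [ 0.4855307  -0.09455709] yaw 17.28481632669443
stop bar+jaw at .026
edge 63.4 ang 16.0
edge 12.6 ang 23.0
edge 73.1 ang -74.6
[[ 0.4517 -0.0673  0.026 ]
 [ 0.5126 -0.0497  0.026 ]
 [ 0.5242 -0.0448  0.026 ]
 [ 0.5435 -0.1153  0.026 ]]
inner upper jaw edge
edge 62.7 ang 17.2
[[ 0.4577 -0.0938  0.006 ]
 [ 0.5176 -0.0753  0.006 ]]
edge 43.7 ang -73.2
[[ 0.5185 -0.0662  0.006 ]
 [ 0.5311 -0.1081  0.006 ]]
block bottom
edge 50.6 ang 14.2
edge 40.8 ang -74.9
[[ 0.4549 -0.0862  0.054 ]
 [ 0.5039 -0.0737  0.054 ]
 [ 0.5145 -0.1131  0.054 ]]
block c [ 0.48436895 -0.09830705] yaw 14.216046755305475
[ 0.4813 -0.0263  0.2087] 4.3
[ 0.5278 -0.0368 -0.0229] 2.7
[ 0.5535 -0.1289 -0.0078] 0.8
[ 0.4199 -0.0677  0.0013] 1.6
```

Request:
{"name": "servo_tool", "arguments": {
  "plan": [
    [1.0,0.43,0.05,0,0,0,-2.5],
    [1.0,0.43,0.05,1.0,0,0,-2.5],
    [1.0,0.43,0.05,2.0,0,0,-2.5],
    [1.0,0.43,0.05,2.5,0,0,-2.5],
    [1.0,0.43,0.05,3.0,0,0,-2.5],
    [1.0,0.43,0.05,3.3,0,0,-2.5],
    [1.0,0.43,0.05,3.3,0,0,-2.5]
  ]
}}

```text
clock: 5.55
position: [0.4861, -0.0944, 0.0785]
tool_rot: [3.137, 0.002, 1.485]
force: [-9.8, -13.0, 61.7]
grip_width: 0.0121
finger_force: 91.1
```

Request:
{"name": "servo_tool", "arguments": {
  "plan": [
    [1.0,0,0,-0.6,0,0,0],
    [1.0,0,0,-0.6,0,0,0],
    [1.0,0,0,-0.6,0,0,0]
  ]
}}

```text
clock: 5.85
position: [0.4842, -0.0913, 0.0819]
tool_rot: [-3.141, -0.0, 1.489]
force: [0.3, 0.1, -3.4]
grip_width: 0.0126
finger_force: 81.2
```

Run:
```python
from h import *
import pickle
st(); f=grab('wrist'); pickle.dump(f,open('w4.pkl','wb'))
cv2.imwrite('pics/w4.png',cv2.resize(cv2.convertScaleAbs(f['frame'][90:250,150:364],alpha=2),(800,598),interpolation=cv2.INTER_CUBIC))
```

```text
t 5.85 p [484.2, -91.3, 81.9] rot [-180.0, -0.0, 85.3] F [0.3, 0.1, -3.4] M [0.04, 0.02, 0.02] w 12.6 ff 81.2 q [-0.12, 0.57, 0.25, 2.07, -0.26, 0.53, 0.24]
```

View pics/w4.png

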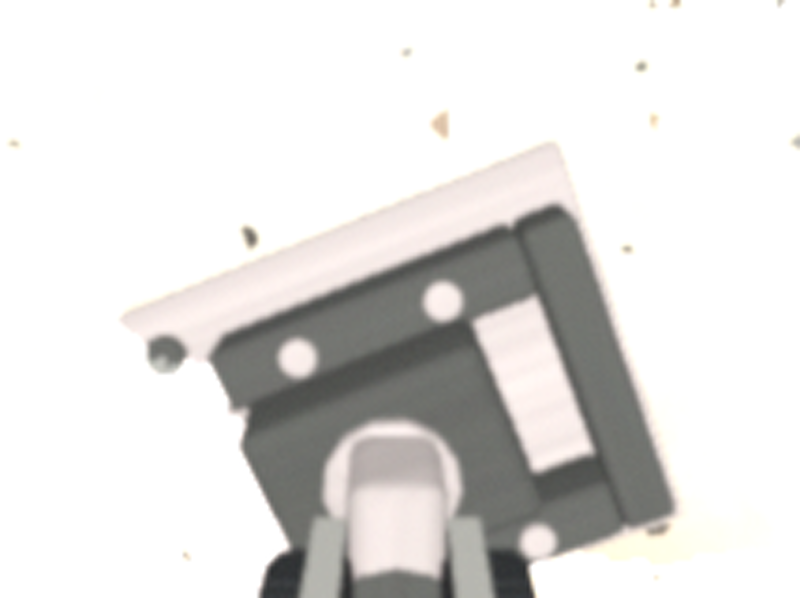

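Run:
```python
from h import *
import pickle
f=pickle.load(open('w4.pkl','rb')); s=800/214; k=lambda u,v:(150+(u+.5)/s-.5,90+(v+.5)/s-.5)
print('base');B=blk(f,[k(123,318),k(553,143),k(675,512)],.006);a=np.array(B)[:,:2]
print('c',(a[0]+a[2])/2)
ux=np.array([np.cos(np.radians(17)),np.sin(np.radians(17))]);n=np.array([-ux[1],ux[0]])
L=lambda nm,u,v,z:print(nm,'s,n mm',np.round(1000*np.array([onz(f,*k(u,v),z)[:2]@ux,onz(f,*k(u,v),z)[:2]@n]),1))
L('upper jaw inner top',475,318,.026);L('upper jaw inner top',538,295,.026)
L('lower jaw inner floor',540,472,.006);L('lower jaw inner floor',593,453,.006)
L('end face floor',540,300,.006);L('end face floor',593,452,.006)
L('upper jaw outer',218,338,.026);L('upper jaw outer',505,228,.026)
L('end bar far corners',560,207,.026);L('end bar far corners',672,508,.026)
L('base c',0,0,.006) if 0 else print('base c',((a[0]+a[2])/2)@ux,((a[0]+a[2])/2)@n)
zb=bot.observe()['position'][2]-.0557;print(zb)
L('blk top TL',245,440,zb+.024);L('blk top TR',473,345,zb+.024);L('blk top BR',540,497,zb+.024)
L('blk bot TL',250,403,zb);L('blk bot TR',470,322,zb)
blk(f,[k(245,440),k(473,345),k(540,497)],zb+.024)
```

```text
base
edge 102.9 ang 17.4
edge 92.9 ang -73.5
c [ 0.48739224 -0.0933978 ]
upper jaw inner top s,n mm [ 462.  -209.9]
upper jaw inner top s,n mm [ 475.6 -210.1]
lower jaw inner floor s,n mm [ 463. -256.]
lower jaw inner floor s,n mm [ 476.2 -256. ]
end face floor s,n mm [ 476.6 -216.6]
end face floor s,n mm [ 476.2 -255.8]
upper jaw outer s,n mm [ 411.3 -194.3]
upper jaw outer s,n mm [ 474.  -194.8]
end bar far corners s,n mm [ 485.6 -194.8]
end bar far corners s,n mm [ 487.3 -265.8]
base c 0.4387886474074275 -0.23181646230422281
0.026077439931697338
blk top TL s,n mm [ 414.3 -209.7]
blk top TR s,n mm [ 460.3 -208.2]
blk top BR s,n mm [ 461.8 -241. ]
blk bot TL s,n mm [ 411.7 -209.6]
blk bot TR s,n mm [ 460.8 -210.3]
edge 46.0 ang 19.0
edge 32.9 ang -70.5
```

Request:
{"name": "servo_tool", "arguments": {
  "plan": [
    [1.0,-0.38,0.15,0,0,0,0],
    [1.0,-0.38,0.15,0,0,0,0],
    [1.0,-0.38,0.15,0.4,0,0,0],
    [1.0,-0.38,0.15,0.7,0,0,0],
    [1.0,-0.38,0.15,1.0,0,0,0],
    [1.0,-0.38,0.15,1.0,0,0,0]
  ]
}}

```text
clock: 6.5
position: [0.4853, -0.0953, 0.0718]
tool_rot: [-3.141, 0.0, 1.489]
force: [-0.0, -0.0, -3.1]
grip_width: 0.0123
finger_force: 81.3
```

Request:
{"name": "servo_tool", "arguments": {
  "plan": [
    [1.0,0,0,0.5,0,0,0],
    [1.0,0,0,0.85,0,0,0],
    [1.0,0,0,0.85,0,0,8],
    [1.0,0,0,0.85,0,0,16],
    [1.0,0,0,0.85,0,0,24],
    [1.0,0,0,0.85,0,0,32],
    [1.0,0,0,0.85,0,0,40],
    [1.0,0,0,0.85,0,0,48],
    [1.0,0,0,0.85,0,0,56],
    [1.0,0,0,0.85,0,0,56]
  ]
}}

```text
clock: 7.5
position: [0.4853, -0.0956, 0.0635]
tool_rot: [3.141, 0.001, 0.509]
force: [-0.5, -1.8, -4.5]
grip_width: 0.0123
finger_force: 81.2
```

```bash
python3 -c "
from h import *
st()"
```

```text
t 7.5 p [485.3, -95.6, 63.5] rot [180.0, 0.1, 29.2] F [-0.5, -1.8, -4.5] M [-0.38, 0.06, 0.02] w 12.3 ff 81.2 q [-0.28, 0.65, 0.49, 2.08, -0.58, 0.54, -0.43]
```

Request:
{"name": "servo_tool", "arguments": {
  "plan": [
    [1.0,0,0,0,0,0,4],
    [1.0,0,0,0,0,0,8],
    [1.0,0,0,0,0,0,12],
    [1.0,0,0,0,0,0,15],
    [1.0,0,0,0,0,0,17],
    [1.0,0,0,0,0,0,17]
  ]
}}

```text
clock: 8.1
position: [0.4853, -0.0953, 0.0636]
tool_rot: [-3.142, 0.001, 0.217]
force: [-0.8, -0.9, -3.0]
grip_width: 0.0119
finger_force: 81.2
```

```bash
python3 -c "
from h import *
st()"
```

```text
t 8.1 p [485.3, -95.3, 63.6] rot [-180.0, 0.0, 12.4] F [-0.8, -0.9, -3.0] M [-0.16, 0.34, 0.04] w 11.9 ff 81.2 q [-0.33, 0.68, 0.57, 2.08, -0.67, 0.57, -0.64]
```

Request:
{"name": "servo_tool", "arguments": {
  "plan": [
    [1.0,0,0,0,0,0,3],
    [1.0,0,0,0,0,0,6],
    [1.0,0,0,0,0,0,9],
    [1.0,0,0,0,0,0,9]
  ]
}}

```text
clock: 8.5
position: [0.4855, -0.0951, 0.0637]
tool_rot: [3.141, 0.001, 0.061]
force: [-0.8, -0.9, -4.9]
grip_width: 0.0127
finger_force: 88.7
```

Run:
```python
from h import *
import pickle
st(); f=grab('wrist'); pickle.dump(f,open('w5.pkl','wb'))
cv2.imwrite('pics/w5.png',cv2.resize(cv2.convertScaleAbs(f['frame'][90:250,150:364],alpha=1.7),(800,598),interpolation=cv2.INTER_CUBIC))
```

```text
t 8.5 p [485.5, -95.1, 63.7] rot [180.0, 0.0, 3.5] F [-0.8, -0.9, -4.9] M [-0.14, 0.44, 1.84] w 12.7 ff 88.7 q [-0.36, 0.69, 0.61, 2.09, -0.72, 0.58, -0.75]
```

View pics/w5.png

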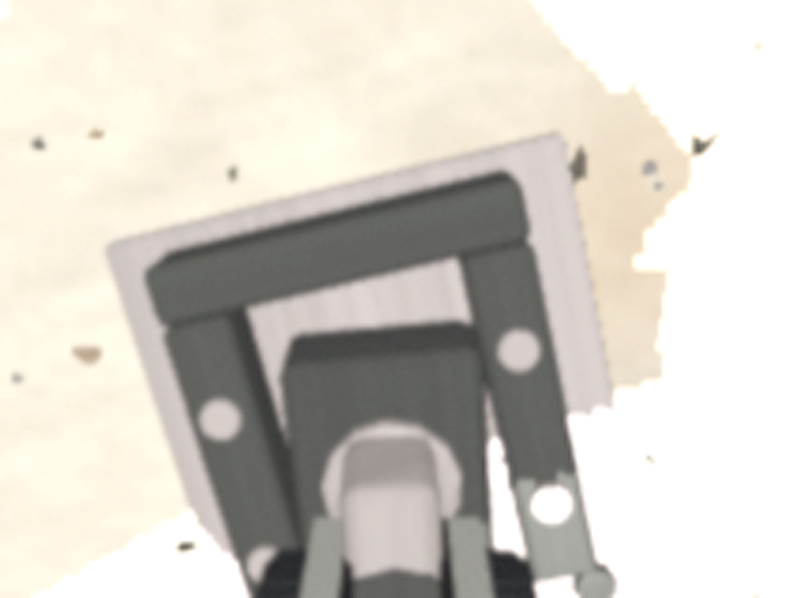

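Torque rose to 1.8 N m at the hard stop, and the picture shows the bar along the block with the block against the jaws. I'll back off a little, then lift.

Request:
{"name": "servo_tool", "arguments": {
  "plan": [
    [1.0,0,0,0,0,0,-4],
    [1.0,0,0,0,0,0,-7],
    [1.0,0,0,-1,0,0,-7],
    [1.0,0,0,-3,0,0,-7],
    [1.0,0,0,-6,0,0,-7],
    [1.0,0,0,-6,0,0,-7]
  ]
}}

```text
clock: 9.15
position: [0.4871, -0.0959, 0.127]
tool_rot: [3.141, -0.005, 0.178]
force: [0.4, 0.5, -3.2]
grip_width: 0.0122
finger_force: 81.3
```

Run:
```python
from h import *
import pickle
st(); go(.570,-.311,.12,-9);go(.570,-.311,.0605,-9); f=grab('wrist'); pickle.dump(f,open('w6.pkl','wb'))
g=cv2.cvtColor(f['frame'],cv2.COLOR_BGR2GRAY);cv2.imwrite('pics/w6.png',f['frame'])
```

```text
t 9.15 p [487.1, -95.9, 127.0] rot [180.0, -0.3, 10.2] F [0.4, 0.5, -3.2] M [-0.06, -0.14, 0.01] w 12.2 ff 81.3 q [-0.43, 0.58, 0.7, 2.06, -0.58, 0.7, -0.75]
go [4.34, 22.64, 0.74] [0.0, -0.3, 19.2]
go [4.31, 22.64, 6.69] [0.0, -0.3, 19.2]
```

Request:
{"name": "servo_tool", "arguments": {
  "plan": [
    [1.0,1,4,0.3,0,0,4],
    [1.0,2,9,0.3,0,0,8],
    [1.0,3,14,0.3,0,0,12],
    [1.0,4,19,0.3,0,0,16],
    [1.0,4.3,22.6,0.5,0,0,19],
    [1.0,4.3,22.6,0.5,0,0,19],
    [1.0,4.3,22.6,3,0,0,19],
    [1.0,4.3,22.6,5,0,0,19],
    [1.0,4.3,22.6,6.2,0,0,19],
    [1.0,4.3,22.6,6.5,0,0,19]
  ]
}}

```text
clock: 10.2
position: [0.5688, -0.3095, 0.0588]
tool_rot: [-3.14, -0.001, -0.152]
force: [-4.1, 10.7, 38.4]
grip_width: 0.0121
finger_force: 86.9
```

Run:
```python
from h import *
import pickle
st(); f=grab('wrist'); pickle.dump(f,open('w7.pkl','wb'))
cv2.imwrite('pics/w7.png',cv2.convertScaleAbs(f['frame'],alpha=1.6))
```

```text
t 10.2 p [568.8, -309.5, 58.8] rot [-179.9, -0.0, -8.7] F [-4.1, 10.7, 38.4] M [2.42, 1.52, -0.0] w 12.1 ff 86.9 q [-0.0, 0.89, 0.67, 1.68, -0.72, 0.83, -0.73]
```

View pics/w7.png

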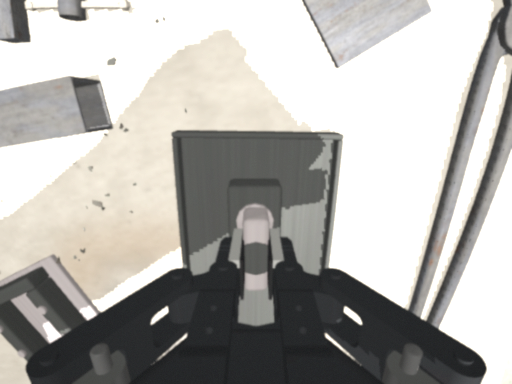

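Request:
{"name": "servo_tool", "arguments": {
  "plan": [
    [1.0,0,0,-0.2,0,0,0],
    [1.0,0,0,-0.25,0,0,0],
    [3.5,0,0,-0.25,0,0,0],
    [3.5,0,0,-0.25,0,0,0],
    [3.5,0,0,-0.25,0,0,0],
    [3.5,0,0,-3,0,0,0],
    [3.5,0,0,-8,0,0,0],
    [3.5,0,0,-12,0,0,0],
    [3.5,0,0,-12,0,0,0]
  ]
}}

```text
clock: 11.15
position: [0.5698, -0.3117, 0.1841]
tool_rot: [3.139, -0.007, -0.152]
force: [0.2, -0.7, -0.4]
grip_width: 0.0346
finger_force: 0.0
```

Run:
```python
from h import *
import pickle
st(); go(.47,.22,.25,94)
f=grab('wrist'); t=grab('top'); pickle.dump((f,t),open('w8.pkl','wb'))
a=cv2.resize(cv2.convertScaleAbs(f['frame'][100:330,150:370],alpha=1.6),(380,397))
b=cv2.resize(cv2.convertScaleAbs(t['frame'][140:265,138:412],alpha=1.6),(800,365))
c=np.zeros((560,800,3),np.uint8);c[:365]=b
c[365:,:]=cv2.resize(a,(186,195)).shape and 0
c[365:560,0:186]=cv2.resize(a,(186,195)); cv2.imwrite('pics/w8.png',c)
```

```text
t 11.15 p [569.8, -311.7, 184.1] rot [179.9, -0.4, -8.7] F [0.2, -0.7, -0.4] M [0.01, -0.04, -0.01] w 34.6 ff 0.0 q [-0.06, 0.75, 0.79, 1.61, -0.6, 1.03, -0.82]
go [-17.89, -51.03, -6.82] [0.4, -0.2, -102.7]
```

View pics/w8.png

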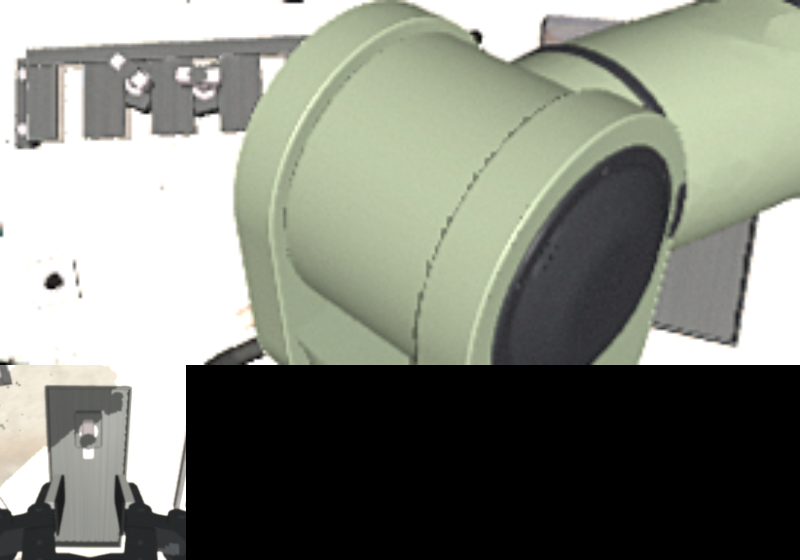

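Stop3 stands in the tray, and stops 1 and 2 haven't moved. Next is stop2.

Request:
{"name": "servo_tool", "arguments": {
  "plan": [
    [3.5,-4,-4,-6.8,0,0,-8],
    [3.5,-6,-9,-6.8,0,0,-16],
    [3.5,-8,-14,-6.8,0,0,-24],
    [3.5,-10,-19,-6.8,0,0,-32],
    [3.5,-12,-24,-6.8,0,0,-40],
    [3.5,-13,-29,-6.8,0,0,-48],
    [3.5,-14,-34,-6.8,0,0,-56],
    [3.5,-15,-39,-6.8,0,0,-64],
    [3.5,-16,-44,-6.8,0,0,-72],
    [3.5,-17.9,-49,-6.8,0,0,-80]
  ]
}}

```text
clock: 12.25
position: [0.4715, 0.1551, 0.2461]
tool_rot: [-3.141, 0.001, 1.251]
force: [1.3, 0.4, -0.0]
grip_width: 0.0349
finger_force: 0.0
```

```bash
python3 -c "
from h import *
st(); go(.50,.19,.25,92)"
```

```text
t 12.25 p [471.5, 155.1, 246.1] rot [-180.0, 0.0, 71.6] F [1.3, 0.4, -0.0] M [-0.01, -0.09, 0.02] w 34.9 ff 0.0 q [-0.85, 0.34, 0.53, 1.93, -0.21, 0.93, -0.54]
go [4.21, 1.61, -0.4] [-0.0, 0.0, -20.4]
```

Request:
{"name": "servo_tool", "arguments": {
  "plan": [
    [3.5,4.2,1.6,-0.4,0,0,-8],
    [3.5,4.2,1.6,-0.4,0,0,-16],
    [3.5,4.2,1.6,-0.4,0,0,-20],
    [3.5,4.2,1.6,-0.4,0,0,-20],
    [3.5,4.2,1.6,-0.4,0,0,-20]
  ]
}}

```text
clock: 12.75
position: [0.5006, 0.1873, 0.2501]
tool_rot: [-3.141, 0.0, 1.591]
force: [0.9, -0.5, -0.9]
grip_width: 0.0352
finger_force: 0.0
```

Run:
```python
from h import *
import pickle
st(); go(.5845,.221,.055,91.5)
f=grab('wrist'); pickle.dump(f,open('w9.pkl','wb'))
for p in [(.584,.221,.074),(.584,.290,.074)]: 
    u,v=proj(f,p).astype(int); print(u,v)
    g=cv2.cvtColor(f['frame'],cv2.COLOR_BGR2GRAY)[max(v-42,0):v+42:3,u-45:u+45:2]
    print('\n'.join(''.join(' .:-=+*#%@'[min(9,x//26)] for x in r) for r in g))
```

```text
t 12.75 p [500.6, 187.3, 250.1] rot [-179.9, 0.0, 91.1] F [0.9, -0.5, -0.9] M [-0.07, -0.03, 0.01] w 35.2 ff 0.0 q [-0.8, 0.38, 0.44, 1.83, -0.19, 0.97, -0.26]
go [3.21, 8.48, 19.5] [-0.1, 0.0, -0.4]
325 146
=-------::::::::::::::::::::::.::::::-#%%%%%%
=--:::::::::::::::::::::::::::.::::::-#%%%%%#
=:::::::::::::::::::::::::::::.::::::-*%%%%%#
-::::::::::::::::::::::::::::::::::::-*%%%%%#
-::::::::::::::::::::::::::::::::::---*%%%%%%
-:::::::::::::::::::::::::::::::::::--###%%%%
-:::::::::::::::::::::::::::::::::::--#%#%%##
-:::::::::::::::::::::::::::::::::::--*%%%%%#
=:::::::::::::::::::--====-:::.:::::--*%%%%%%
=::::::::::::::::::::-====-:--::::::--*%%%%%%
+:::::::::::..::----:=====-=++=::::::-#%%%%%%
+===++++:.:::::===-:-=====--++=::::::-#%%%%%%
++++++++=.:::::==---::::::::=+=::::::-#%%%%%%
+++++++++:.::::==:--::::::::-+=::::::-#%%%%%%
+++++++++=.::::-==-:::::::::-+=:::::::#%%%%%%
++++++++++:.:::::--::::::::=++=::::::-#%%%%%%
++++++++++=.::::::::-:::::::::::::::::#%%%%%%
++=====---::::::::::-=====::::::::::::#%%%%%%
+=::::::::::::::::::-====-::::::::::::#%%%%%%
+=::::::::::::::::
[... 990 characters left out ...]
#%%%%%%%%%
****#%%#=:----+**==----------------#%%%%%%%%%
%%%%%%%*:----=**=------------------#%%%%%%%%%
%%%%%%#------=**--++-------:-------#%%%%%%%%%
%%%%%%*:-----=+==*##+------:-------#%%%%%%%%%
%%%%%%=:-------=*####*+---=--------#%%%%%%%%%
%%%%%%#*=-:--:-=*##*+=:--:=--------#%%%%%%%%%
######****=:::::--==-::::::::--::--*%%%%%%%%%
=------::::::::::::::::::::.:::::--*%%%%%%#%%
--:::::::::::::::::::::::::.::::::-#%%%%%##%%
:::::::::::::::::::::::::::::::::--*%%%%%##%%
::::::::::::::::::::::::::::::::::-*%%%%%###%
::::::::::::::::::::::::::::::::---*%%%%%%#%%
:::::::::::::::::::::::::::::::::--#%%%%%%%%%
:::::::::::::::::::::::::::::::::--#%#%%##%%%
:::::::::::::::::::::::::::.:::::--#%%%%%#%%%
```

Request:
{"name": "servo_tool", "arguments": {
  "plan": [
    [3.5,3.2,8.45,5,0,0,1],
    [3.5,3.2,8.45,10,0,0,1],
    [3.5,3.2,8.45,13,0,0,1],
    [3.5,3.2,8.45,13,0,0,1],
    [3.5,3.2,8.45,15,0,0,1],
    [3.5,3.2,8.45,17,0,0,1],
    [3.5,3.2,8.45,19,0,0,1],
    [3.5,3.2,8.45,19.5,0,0,1],
    [3.5,3.2,8.45,19.5,0,0,1]
  ]
}}

```text
clock: 13.7
position: [0.5845, 0.2213, 0.0562]
tool_rot: [-3.141, 0.0, 1.575]
force: [0.3, -0.1, 0.8]
grip_width: 0.0353
finger_force: 0.0
```

Request:
{"name": "servo_tool", "arguments": {
  "plan": [
    [1.0,0,0,0,0,0,0],
    [1.0,0,0,0,0,0,0],
    [1.0,0,0,0,0,0,0],
    [1.0,0,0,0,0,0,0],
    [1.0,0,0,0,0,0,0]
  ],
  "force": 80
}}

```text
clock: 14.2
position: [0.5851, 0.2218, 0.0573]
tool_rot: [3.14, -0.001, 1.576]
force: [-3.6, 0.8, 7.1]
grip_width: 0.0118
finger_force: 78.1
```

```bash
python3 -c "
from h import *
st()
s=bot.observe()['position']
go(s[0]-.994*.105,s[1]-.109*.105,s[2],90)"
```

```text
t 14.2 p [585.1, 221.8, 57.3] rot [179.9, -0.1, 90.3] F [-3.6, 0.8, 7.1] M [0.06, 0.48, -0.07] w 11.8 ff 78.1 q [-0.67, 0.77, 0.32, 1.73, -0.35, 0.69, -0.16]
go [-1.09, -10.44, -0.02] [0.1, -0.1, 0.3]
```

Request:
{"name": "servo_tool", "arguments": {
  "plan": [
    [1.0,-0.15,-1.4,-0.1,0,0,0],
    [1.0,-0.3,-2.8,-0.1,0,0,0],
    [1.0,-0.45,-4.2,-0.1,0,0,0],
    [1.0,-0.6,-5.6,-0.1,0,0,0],
    [1.0,-0.75,-7.0,-0.1,0,0,0],
    [1.0,-0.9,-8.4,-0.1,0,0,0],
    [1.0,-1.05,-9.8,-0.1,0,0,0],
    [1.0,-1.15,-11.0,-0.1,0,0,0],
    [1.0,-1.15,-11.0,-0.1,0,0,0]
  ]
}}

```text
clock: 15.1
position: [0.4733, 0.2095, 0.0574]
tool_rot: [-3.141, -0.0, 1.576]
force: [-10.1, -1.3, 15.1]
grip_width: 0.0121
finger_force: 81.3
```

Run:
```python
from h import *
import pickle
st(); f=grab('wrist'); pickle.dump(f,open('w10.pkl','wb'))
go(.474,.21,.11,90)
g=cv2.cvtColor(f['frame'],cv2.COLOR_BGR2GRAY)[165:250:3,195:315:2]
print('\n'.join(''.join(' .:-=+*#%@'[min(9,x//26)] for x in r) for r in g))
```

```text
t 15.1 p [473.3, 209.5, 57.4] rot [-179.9, -0.0, 90.3] F [-10.1, -1.3, 15.1] M [-0.42, 2.32, 0.03] w 12.1 ff 81.3 q [-0.75, 0.65, 0.3, 2.02, -0.37, 0.53, -0.18]
go [0.05, 0.02, -5.25] [-0.1, -0.0, 0.3]
++++++++++++++++++++++++++++++++++++++++++++++++++++++++++++
++++++++++++++++++++++++++++++++++++++++++++++++++++++++++++
++++++++++++++++++++++++++++++++++++++++++++++++++++++++++++
++++++++++++++++++++++++++++++++++++++++++++++++++++++++++++
++++++++++++++++++++++++++++++++++++++++++++++++++++++++++++
++++++++++++++++++++++++++++++++++++=-:..:++++++++++++++++++
+++++++++++++++++++++++++++++++=-::.......-+++++++++++++++++
+++++++++++++++++++++++++++=-:...........::=++++++++++++++++
++++++++++++++++++++++=-::..........:::::::-++++++++++++++++
+++++++++++++++++==-:..........:::::::::::::++++++++++++++++
+++++++++++++=-::..........:::::::::::::::::-+++++++++++++++
++++++++++++:.........:::::::::::::::::::::::+++++++++++++++
+++++++++++-......:::::::::::::::::::::::::::-++++++++++++++
++++++++++=:.::::::::::::::-===---::::::::::::=+++++++++++++
++++++++++-:::::::::::::-------------:::::::
[... 170 characters left out ...]
------==:::::::::++++++++++++
++++++++++++=::::::::-==--==========-==-::::::::-+++++++++++
+++++++++++++-:::::::===-===========-==-:::::::::+++++++++++
+++++++++++++=:::::::-==-==============::::::::::-++++++++++
++++++++++++++-::::::----===========---::::::::::-++++++++++
+++++++++++++++:::::-----===========-:----:::::-=+++++++++++
+++++++++++++++=:::------===========-:------=+++++++++++++++
+++++++++++++++-...-----:===========-.------:--+++++++++++++
+++++++++++++-.....----:.-===---====:.-----.....=+++++++++++
++++++++++++=.....:----:.:::::::::::..-----.....:+++++++++++
++++++++++++-.....-----: .::::::::::. :----:.....=++++++=+++
++++++++++++:.....-----. .::::::::::. :-----.....-++++++++++
```

Request:
{"name": "servo_tool", "arguments": {
  "plan": [
    [1.0,0,0,-2,0,0,0],
    [1.0,0,0,-5,0,0,0],
    [1.0,0,0,-5,0,0,0]
  ]
}}

```text
clock: 15.45
position: [0.4766, 0.2101, 0.1099]
tool_rot: [3.137, -0.002, 1.575]
force: [0.3, 0.1, -3.4]
grip_width: 0.0122
finger_force: 78.9
```

```bash
cat > edge.py <<'E'
from h import *
import pickle
def seg(f,zb,show=False):
    "long bottom edge & right short bottom edge of the held block, by dark/bright borders; angles + centre"
    g=cv2.GaussianBlur(cv2.cvtColor(f['frame'],cv2.COLOR_BGR2GRAY),(3,3),0).astype(float)
    return g
def top_edge(f,u0,u1,zb,v0=150,v1=232,th=None):
    g=cv2.cvtColor(f['frame'],cv2.COLOR_BGR2GRAY).astype(float); P=[]
    for u in range(u0,u1,2):
        c=g[v0:v1,u]; d=c[2:]-c[:-2]; i=int(np.argmin(d)); P.append(onz(f,u,v0+i+1,zb)[:2])
    P=np.array(P); 
    for _ in range(4):
        m=P.mean(0); d=np.linalg.svd(P-m)[2][0]; n=np.array([-d[1],d[0]]); r=(P-m)@n; P=P[abs(r)<=max(.0012,1.5*np.median(abs(r)))] 
    d=d*np.sign(d[0]) if abs(d[0])>.3 else d*np.sign(d[1])
    print('edge ang',np.degrees(np.arctan2(d[1],d[0])),'n pts',len(P),'mid',P.mean(0)); return P.mean(0),d
E
python3 - <<'E'
from edge import *
f=pickle.load(open('w10.pkl','rb'))
top_edge(f,222,272,.001)
blk(f,[(217,198),(276,179),(294,230)],0.001)
f=grab('wrist'); pickle.dump(f,open('w11.pkl','wb')); st()
top_edge(f,222,272,bot.observe()['position'][2]-.057)
f2=pickle.load(open('w3.pkl','rb'));print('ref stop3 (14.2)');top_edge(f2,224,272,.054)
E
```

```text
edge ang 19.546761225798043 n pts 25 mid [0.46627802 0.22600722]
edge 48.7 ang 18.9
edge 46.0 ang -69.6
t 15.5 p [475.8, 210.0, 108.2] rot [179.8, -0.1, 90.3] F [-0.8, -0.6, -4.2] M [0.04, 0.04, -0.03] w 11.9 ff 78.9 q [-0.79, 0.57, 0.36, 2.0, -0.33, 0.63, -0.22]
edge ang 19.410091889465463 n pts 25 mid [0.4697763  0.22605265]
ref stop3 (14.2)
edge ang 15.622753480215346 n pts 16 mid [ 0.47551085 -0.07942718]
```

```bash
python3 -c "
from h import *
go(.485,-.094,.11,87.9)"
```

```text
go [-30.4, 0.76, -0.23] [0.2, -0.1, 2.4]
```

Request:
{"name": "servo_tool", "arguments": {
  "plan": [
    [1.0,-4,0.1,-0.4,0,0,1],
    [1.0,-8,0.2,-0.4,0,0,2.4],
    [1.0,-12,0.3,-0.4,0,0,2.4],
    [1.0,-16,0.4,-0.4,0,0,2.4],
    [1.0,-20,0.5,-0.4,0,0,2.4],
    [1.0,-24,0.6,-0.3,0,0,2.4],
    [1.0,-28,0.7,-0.3,0,0,2.4],
    [1.0,-30.4,0.75,-0.2,0,0,2.4],
    [1.0,-30.4,0.75,-0.2,0,0,2.4],
    [1.0,-30.4,0.75,-0.2,0,0,2.4]
  ]
}}

```text
clock: 16.5
position: [0.4835, -0.0948, 0.1081]
tool_rot: [-3.141, -0.0, 1.533]
force: [-0.8, 0.7, -3.5]
grip_width: 0.0122
finger_force: 78.9
```

Run:
```python
from edge import *
st(); go(.485,-.094,.083,87.9); go(.485,-.094,.074,87.9)
f=grab('wrist'); pickle.dump(f,open('w12.pkl','wb'))
g=cv2.cvtColor(f['frame'],cv2.COLOR_BGR2GRAY)[150:250:3,190:310:2]
print('\n'.join(''.join(' .:-=+*#%@'[min(9,x//20)] for x in r) for r in g))
```

```text
t 16.5 p [483.5, -94.8, 108.1] rot [-179.9, -0.0, 87.8] F [-0.8, 0.7, -3.5] M [0.03, 0.02, -0.0] w 12.2 ff 78.9 q [-0.18, 0.53, 0.34, 2.06, -0.3, 0.6, 0.33]
go [0.08, 0.15, 2.51] [-0.1, -0.0, -0.1]
go [0.08, 0.15, 3.41] [-0.1, -0.0, -0.1]
##############**++++*************+++=-:::::::::::::::::-:=*#
##########**++++*************++=-:::::::--:::::--::::::::-+*
#####***++++*************++=-:::::::::=++=-----:::::::::::=*
%#*+++++************+++=-:::::::-::::-+***=::::::--:::::::-+
%%#**************++-:::::::::::::::---+**+-::--=++*=:::::::=
@@@@@#+******+=-:::::::::::-::----::::-----=++*****+:::::::-
@@@%*+=-+**+=:::::::-++=-::-:-:::::::-=++***********=::::::-
@@@#+++++@@+:::::::-+***=-::::::--=++***************+:::::::
@@@%++++%@@%=:::::::=**+=::--=+++**+*****************=::::::
@@@@@@@@@@@@*-:::::::----=++**+**********++++********+::::::
@@@@@@@@@@@@@=:::::--=++*++*********+++=-:::-+********=:::::
@@@@@@@@@@@@@#=-=++++++*********++=-:::::::::=********+:::::
@@@@@@@@@@@@@@@*++*********+++=-::::::::::::::+********-::::
@@@@@@@@@@@@@@@********++=-:::::::::::::::::::=********+::::
@@@@@@@
[... 512 characters left out ...]
========+++-::::::::=-:::::::
@@@@@@@@@@@@@@@*:::::::-+++=++++++++++++++-::::::::=-:::--=+
@@@@@@%*@@@@@@@@=::::::-+++++********+++++-:::::::::--=++***
@@@@@@@@@@@@@@@@#-::::::=++++********+++++-:::::::::=###****
@@@@@@@@@@@@@@@@@*::::---==++********++=+=---:::::::*@@@@%%#
@@@@@@@@@@@@@@@@@%-::-=====++********++=====-:::-=*%@@@@@@@@
@@@@@@@@@@@@@@@@@%=::-====-++********++=-====*%@@@@@@@@@@@@@
+@@@@@@@@#@@@@@@@+:::-====:=+********++--====++++%@@@@@@@@@@
@@@@@@@@@@@@@@@%=....-====:-++++===++++::====-....+@@@@@@@@@
@@@@@@@@@@@@@@@*.....=====..--::::::::-.:====-.....#@@@@@@@@
@@@@@@@@@@@@@@@=....:====-..:::::::::::..=====:....+@@@@@@@@
@@@@@@@@@@@@@@%:....-====-..:::::::::::..=====:....:@@@@@@@@
```

Run:
```python
from edge import *
f=pickle.load(open('w12.pkl','rb'))
ux=np.array([np.cos(np.radians(17)),np.sin(np.radians(17))]);n=np.array([-ux[1],ux[0]])
def L(nm,u,v,z): x=onz(f,u,v,z)[:2]; print(nm,np.round(1000*np.array([x@ux,x@n]),1))
L('jaw in',220,184.5,.026);L('jaw in',276,163.5,.026)
for zb in(.0508,.0525):
  L('blk',230,192,zb);L('blk',272,179,zb); L('right',284,206,zb)
print(bot.observe()['position'][:2]@ux,bot.observe()['position'][:2]@n)
```

```text
jaw in [ 409.5 -210.8]
jaw in [ 461.6 -209.1]
blk [ 420.4 -213.5]
blk [ 454.8 -214.3]
right [ 457.  -238.6]
blk [ 420.7 -213. ]
blk [ 454.9 -213.8]
right [ 457.  -237.9]
0.43499398625093944 -0.23127116351029495
```

Request:
{"name": "servo_tool", "arguments": {
  "plan": [
    [1.0,0.08,0.28,0,0,0,-0.5],
    [1.0,0.08,0.28,1.0,0,0,-0.5],
    [1.0,0.08,0.28,2.0,0,0,-0.5],
    [1.0,0.08,0.28,2.5,0,0,-0.5],
    [1.0,0.08,0.28,2.8,0,0,-0.5],
    [1.0,0.08,0.28,3.1,0,0,-0.5],
    [1.0,0.08,0.28,3.4,0,0,-0.5],
    [1.0,0.08,0.28,3.4,0,0,-0.5]
  ]
}}

```text
clock: 17.35
position: [0.4865, -0.0939, 0.0745]
tool_rot: [-3.141, -0.0, 1.543]
force: [-0.2, 0.4, -4.0]
grip_width: 0.012
finger_force: 79.0
```

Request:
{"name": "servo_tool", "arguments": {
  "plan": [
    [1.0,0,0,0.6,0,0,0],
    [1.0,0,0,1.0,0,0,0],
    [1.0,0,0,1.0,0,0,8],
    [1.0,0,0,1.0,0,0,16],
    [1.0,0,0,1.0,0,0,24],
    [1.0,0,0,1.0,0,0,32],
    [1.0,0,0,1.0,0,0,40],
    [1.0,0,0,1.0,0,0,48],
    [1.0,0,0,1.0,0,0,56],
    [1.0,0,0,1.0,0,0,56]
  ]
}}

```text
clock: 18.35
position: [0.4864, -0.0941, 0.0644]
tool_rot: [3.141, 0.001, 0.563]
force: [0.1, -2.3, -3.7]
grip_width: 0.0122
finger_force: 78.9
```

Request:
{"name": "servo_tool", "arguments": {
  "plan": [
    [1.0,0,0,0,0,0,7],
    [1.0,0,0,0,0,0,14],
    [1.0,0,0,0,0,0,18],
    [1.0,0,0,0,0,0,20],
    [1.0,0,0,0,0,0,22],
    [1.0,0,0,0,0,0,24],
    [1.0,0,0,0,0,0,24]
  ]
}}

```text
clock: 19.05
position: [0.4864, -0.094, 0.0646]
tool_rot: [3.141, 0.0, 0.146]
force: [-1.8, -3.6, -5.8]
grip_width: 0.0122
finger_force: 78.6
```

```bash
python3 -c "
from h import *
st()"
```

```text
t 19.05 p [486.4, -94.0, 64.6] rot [180.0, 0.0, 8.4] F [-1.8, -3.6, -5.8] M [-0.81, 0.38, 0.18] w 12.2 ff 78.6 q [-0.4, 0.71, 0.66, 2.09, -0.77, 0.61, -0.62]
```

Request:
{"name": "servo_tool", "arguments": {
  "plan": [
    [1.0,0,0,0,0,0,2],
    [1.0,0,0,0,0,0,4],
    [1.0,0,0,0,0,0,6],
    [1.0,0,0,0,0,0,6]
  ]
}}

```text
clock: 19.45
position: [0.4866, -0.0938, 0.0647]
tool_rot: [3.141, 0.0, 0.041]
force: [-1.3, -5.7, -6.3]
grip_width: 0.0118
finger_force: 92.5
```

```bash
python3 -c "
from h import *
st()"
```

```text
t 19.45 p [486.6, -93.8, 64.7] rot [180.0, 0.0, 2.4] F [-1.3, -5.7, -6.3] M [-1.02, 0.42, 1.75] w 11.8 ff 92.5 q [-0.42, 0.72, 0.68, 2.09, -0.8, 0.62, -0.7]
```

Request:
{"name": "servo_tool", "arguments": {
  "plan": [
    [1.0,0,0,0,0,0,-4],
    [1.0,0,0,0,0,0,-7],
    [1.0,0,0,-1,0,0,-7],
    [1.0,0,0,-3,0,0,-7],
    [1.0,0,0,-6,0,0,-7],
    [1.0,0,0,-6,0,0,-7]
  ]
}}

```text
clock: 20.05
position: [0.4881, -0.094, 0.128]
tool_rot: [3.142, -0.005, 0.161]
force: [0.6, 0.2, -3.1]
grip_width: 0.0123
finger_force: 79.1
```

Run:
```python
from h import *
st(); go(.494,-.299,.12,-9);go(.494,-.299,.062,-9)
```

```text
t 20.05 p [488.1, -94.0, 128.0] rot [180.0, -0.3, 9.2] F [0.6, 0.2, -3.1] M [-0.02, -0.09, -0.0] w 12.3 ff 79.1 q [-0.48, 0.61, 0.78, 2.06, -0.66, 0.73, -0.7]
go [-2.71, 20.33, 0.79] [-0.0, -0.3, 18.2]
go [-2.74, 20.33, 6.59] [-0.0, -0.3, 18.2]
```

Request:
{"name": "servo_tool", "arguments": {
  "plan": [
    [1.0,-0.6,4.5,0.3,0,0,4],
    [1.0,-1.2,9,0.3,0,0,8],
    [1.0,-1.8,13.5,0.3,0,0,12],
    [1.0,-2.4,18,0.3,0,0,16],
    [1.0,-2.7,20.3,0.5,0,0,18],
    [1.0,-2.7,20.3,0.5,0,0,18],
    [1.0,-2.7,20.3,3,0,0,18],
    [1.0,-2.7,20.3,5,0,0,18],
    [1.0,-2.7,20.3,6.2,0,0,18],
    [1.0,-2.7,20.3,6.5,0,0,18]
  ]
}}

```text
clock: 21.05
position: [0.4932, -0.2979, 0.0609]
tool_rot: [-3.139, -0.0, -0.151]
force: [-14.8, 17.7, 66.8]
grip_width: 0.012
finger_force: 88.6
```

Request:
{"name": "servo_tool", "arguments": {
  "plan": [
    [1.0,0,0,0,0,0,0],
    [1.0,0,0,0,0,0,0]
  ]
}}

```text
clock: 21.25
position: [0.4932, -0.2978, 0.0612]
tool_rot: [-3.14, -0.001, -0.151]
force: [-9.6, 9.5, 28.7]
grip_width: 0.0121
finger_force: 83.6
```

Request:
{"name": "servo_tool", "arguments": {
  "plan": [
    [1.0,0,0,-0.1,0,0,0],
    [1.0,0,0,-0.15,0,0,0],
    [3.5,0,0,-0.15,0,0,0],
    [3.5,0,0,-0.15,0,0,0],
    [3.5,0,0,-0.15,0,0,0],
    [3.5,0,0,-3,0,0,0],
    [3.5,0,0,-8,0,0,0],
    [3.5,0,0,-14,0,0,0],
    [3.5,0,0,-18,0,0,0],
    [3.5,0,0,-18,0,0,0]
  ]
}}

```text
clock: 22.25
position: [0.4945, -0.3003, 0.2454]
tool_rot: [3.139, -0.007, -0.151]
force: [0.1, -0.8, -1.2]
grip_width: 0.0352
finger_force: 0.0
```

Run:
```python
from h import *
import pickle
st(); go(.48,.13,.25,55)
f=grab('wrist'); t=grab('top'); pickle.dump((f,t),open('w13.pkl','wb'))
c=np.zeros((600,800,3),np.uint8)
c[:300,:]=cv2.resize(cv2.convertScaleAbs(t['frame'][140:265,138:412],alpha=1.5),(800,300))
c[300:,:400]=cv2.resize(cv2.convertScaleAbs(f['frame'],alpha=1.7),(400,300)); cv2.imwrite('pics/w13.png',c)
```

```text
t 22.25 p [494.5, -300.3, 245.4] rot [179.9, -0.4, -8.6] F [0.1, -0.8, -1.2] M [0.03, -0.02, -0.02] w 35.2 ff 0.0 q [-0.18, 0.61, 0.95, 1.75, -0.56, 1.07, -0.75]
go [-7.89, -42.32, -0.61] [0.3, -0.3, -63.6]
```

View pics/w13.png

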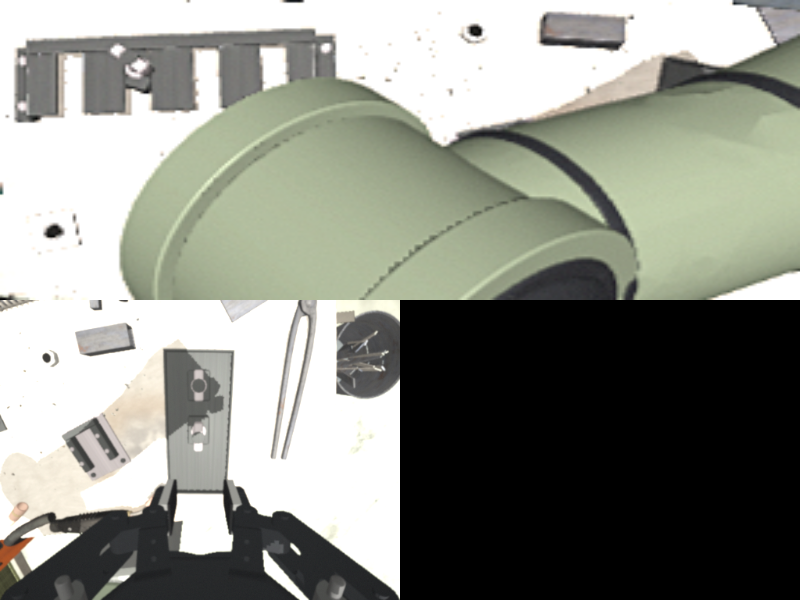

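Both stops stand upright in the tray at (199,385) and (199,432), and stop1 is still in its slot at (135,65). Next is stop1.

Request:
{"name": "servo_tool", "arguments": {
  "plan": [
    [3.5,-1,-5,-0.6,0,0,-8],
    [3.5,-2,-10,-0.6,0,0,-16],
    [3.5,-3,-15,-0.6,0,0,-24],
    [3.5,-4,-20,-0.6,0,0,-32],
    [3.5,-5,-25,-0.6,0,0,-40],
    [3.5,-6,-30,-0.6,0,0,-48],
    [3.5,-7,-35,-0.6,0,0,-56],
    [3.5,-7.9,-40,-0.6,0,0,-63.5],
    [3.5,-7.9,-42.3,-0.6,0,0,-63.5],
    [3.5,-7.9,-42.3,-0.6,0,0,-63.5]
  ]
}}

```text
clock: 23.35
position: [0.4775, 0.1359, 0.2443]
tool_rot: [-3.14, 0.001, 0.964]
force: [-0.1, -1.4, 0.0]
grip_width: 0.0351
finger_force: 0.0
```

Run:
```python
from h import *
st(); go(.52,.26,.22,55)
```

```text
t 23.35 p [477.5, 135.9, 244.3] rot [-179.9, 0.1, 55.2] F [-0.1, -1.4, 0.0] M [-0.03, 0.01, -0.01] w 35.1 ff 0.0 q [-0.96, 0.38, 0.74, 1.94, -0.32, 0.94, -0.67]
go [12.62, -3.58, 2.42] [-0.1, 0.1, 0.2]
```

Request:
{"name": "servo_tool", "arguments": {
  "plan": [
    [3.5,4,-1.2,1,0,0,0],
    [3.5,8,-2.4,2,0,0,0],
    [3.5,12.6,-3.6,2.4,0,0,0],
    [3.5,12.6,-3.6,2.4,0,0,0],
    [3.5,12.6,-3.6,2.4,0,0,0],
    [3.5,12.6,-3.6,2.4,0,0,0]
  ]
}}

```text
clock: 23.95
position: [0.5211, 0.2537, 0.2212]
tool_rot: [-3.142, 0.001, 0.956]
force: [-0.3, -0.4, 0.5]
grip_width: 0.0347
finger_force: 0.0
```

Run:
```python
from h import *
import pickle
st(); go(.584,.2905,.055,55)
f=grab('wrist'); pickle.dump(f,open('w14.pkl','wb'))
u,v=proj(f,(.584,.2905,.074)).astype(int); print(u,v)
g=cv2.cvtColor(f['frame'],cv2.COLOR_BGR2GRAY)[max(v-48,0):v+48:3,u-50:u+50:2]
print('\n'.join(''.join(' .:-=+*#%@'[min(9,x//26)] for x in r) for r in g))
```

```text
t 23.95 p [521.1, 253.7, 221.2] rot [-180.0, 0.1, 54.8] F [-0.3, -0.4, 0.5] M [-0.02, 0.06, 0.0] w 34.7 ff 0.0 q [-1.02, 0.55, 0.68, 1.76, -0.4, 0.98, -0.8]
go [6.66, 3.01, 16.61] [-0.0, 0.1, -0.2]
283 117
#####%%##%%%#*=--:::::::::::-+++++++++*#%%##%%%%%%
######%#####+---::.:::::::::::=++++++++*#%%%%%%%%%
##########*=---::::.:::::::::::=++++++++**#%%%%%%%
#########=----::::::::::::::::::=+++++++++#%%%%%%%
#######*----::::::::::.::::::::::-++++++++++#%%%%%
######=----::::::::::::.::::::::::-++++++++++#%%%%
####+----:::::::::::::::.::::::::::-=+++++++++##%%
##*=----:::::::::::::::::.:::::::::::=++++++++++#%
#+-----:::::::::::::::::::::::::::::::=+++++++++*#
=-----:::::::::::::::::-=====::::::::::-++++++++++
-----::::::::::::::::::-=====-::::::::::-+++++++++
-----::::::::::::::::::-=====:.::::::::::-=+++++++
----:::::::::::::::::::======::.:::::::::::=++++++
----:::::::::::::::::=---:::-::::.::::::::::=+++++
----:::::::::::::::-=-::::::::::::-::::::::::-++++
---::::::::::::::.:==:::::::::::::::::::::::::-+++
--:::::::::::::.:::==:::::::::::.:::..::::::::::=+
:::::::::::::::::::-=-::::::::::::::::.::::::::::=
::::::::::::-+=:::::--:::::::::::::::::.::::::::::
::::::::::-=+++:::::::-==--=-:::::::::::.:::::::::
:::::::::=+++++-::::::-=====-::::::::::::.::::::::
:::::::-=+++++++::::::-=====-:::::::::::::..::::::
=:::::=+++++++++===++=-=====-:::::::::::::::.:::::
+=::=+++++++++++++++-::::::::::::::::::::::::.::::
++++++++++++++++++=::::::::::::::::::::::::::==:::
++++++++++++++++=::::::::::::::::::::::::::-+++=::
+++++++++++++++-:::::::::::::::::::::::::-++++++#=
+++++++++++++=::::::::::::::::::::::::::=+++++*##*
+++++++++++=::::::::::::::::::::::::::=+++++*##*++
++++++++++=:::::::::::::::::::::::::-++++++###++++
+++++++++++-::::::::::::::::::::::-++++++*%#*++++=
++++++++++++=-::::::::::::::::::-=++++*###*+++++--
```

Request:
{"name": "servo_tool", "arguments": {
  "plan": [
    [3.5,6.7,3.0,3,0,0,0],
    [3.5,6.7,3.0,7,0,0,0],
    [3.5,6.7,3.0,10,0,0,0],
    [3.5,6.7,3.0,10,0,0,0],
    [3.5,6.7,3.0,12,0,0,0],
    [3.5,6.7,3.0,14,0,0,0],
    [3.5,6.7,3.0,16,0,0,0],
    [3.5,6.7,3.0,16.6,0,0,0],
    [3.5,6.7,3.0,16.6,0,0,0]
  ]
}}

```text
clock: 24.9
position: [0.5845, 0.2924, 0.057]
tool_rot: [3.141, -0.0, 0.957]
force: [-1.0, -0.3, 0.4]
grip_width: 0.0352
finger_force: 0.0
```

Request:
{"name": "servo_tool", "arguments": {
  "plan": [
    [1.0,0,0,0,0,0,0],
    [1.0,0,0,0,0,0,0],
    [1.0,0,0,0,0,0,0],
    [1.0,0,0,0,0,0,0],
    [1.0,0,0,0,0,0,0]
  ],
  "force": 80
}}

```text
clock: 25.4
position: [0.5852, 0.293, 0.0577]
tool_rot: [3.141, -0.002, 0.958]
force: [-1.4, -0.3, 10.7]
grip_width: 0.0124
finger_force: 78.2
```

```bash
python3 -c "
from h import *
st()
s=bot.observe()['position']
go(s[0]-.994*.115,s[1]-.109*.115,s[2],55)"
```

```text
t 25.4 p [585.2, 293.0, 57.7] rot [179.9, -0.1, 54.9] F [-1.4, -0.3, 10.7] M [-0.21, 0.42, 0.12] w 12.4 ff 78.2 q [-0.88, 0.85, 0.53, 1.66, -0.56, 0.79, -0.71]
go [-7.6, -8.63, -0.02] [0.1, -0.1, -0.1]
```

Request:
{"name": "servo_tool", "arguments": {
  "plan": [
    [1.0,-0.95,-1.08,-0.1,0,0,0],
    [1.0,-1.9,-2.16,-0.1,0,0,0],
    [1.0,-2.85,-3.24,-0.1,0,0,0],
    [1.0,-3.8,-4.32,-0.1,0,0,0],
    [1.0,-4.75,-5.4,-0.1,0,0,0],
    [1.0,-5.7,-6.48,-0.1,0,0,0],
    [1.0,-6.65,-7.55,-0.1,0,0,0],
    [1.0,-7.6,-8.63,-0.1,0,0,0],
    [1.0,-7.6,-8.63,-0.1,0,0,0],
    [1.0,-7.6,-8.63,-0.1,0,0,0]
  ]
}}

```text
clock: 26.4
position: [0.4698, 0.2806, 0.0577]
tool_rot: [-3.141, -0.001, 0.958]
force: [-6.5, -1.3, 10.6]
grip_width: 0.0122
finger_force: 80.5
```

Run:
```python
from edge import *
st(); f=grab('wrist'); pickle.dump(f,open('w15.pkl','wb'))
go(.48,.2,.115,90)
g=cv2.cvtColor(f['frame'],cv2.COLOR_BGR2GRAY)[165:250:3,195:315:2]
print('\n'.join(''.join(' .:-=+*#%@'[min(9,x//22)] for x in r) for r in g))
top_edge(f,222,270,.001)
```

```text
t 26.4 p [469.8, 280.6, 57.7] rot [-180.0, -0.0, 54.9] F [-6.5, -1.3, 10.6] M [-0.21, 1.49, -0.01] w 12.2 ff 80.5 q [-1.0, 0.73, 0.51, 1.95, -0.59, 0.62, -0.72]
go [-6.01, 5.45, -5.74] [-0.0, -0.0, -35.1]
************************************************************
************************************************************
************************************************************
************************************************************
************************************************************
****************************************++******************
***********************************+=-::..-*****************
*******************************+=::.......:+****************
**************************+=::.......::::::-****************
*********************+=-:.......::::::::::::+***************
****************+=-:.......:::::::::::::::::-***************
*************=::.......::::::::::::::::::::::+**************
************-....::::::::::::::::::::::::::::-**************
***********+::::::::::::::::::::::::::::::::::+*************
***********-:::::::::::::--=++++++=-:::::
[... 239 characters left out ...]
=++=::::::::=***********
*************=:::::::-++==++++++++++=++=:::::::::***********
*************+:::::::-++=+++++++++++==+=:::::::::+**********
**************+:::::--===+++++++++++===---:::::::-**********
***************-:::-====-+++++++++++=-====-::::::-******%#%%
***************+:::-====-+++++++++++=-====-:::-=+****#@@@@@@
**************+-..:-===-:=++++++++++=:-===-..-=****%@@@@@@@@
*************=....:====-.=++++++++++-.-===-....:+%@@@@@@@@@@
************+:....-====:.=++==--==++-.-====:....=@@@@@@@@@@@
************=.....-====:.::::::::::::.-====-....:%@@@@@@@@@@
************:.....-====..:::::::::::..:====-.....*@@@@@@@@@@
edge ang -16.679054725955993 n pts 24 mid [0.47218163 0.29706898]
```

Request:
{"name": "servo_tool", "arguments": {
  "plan": [
    [1.0,0,0,-2,0,0,0],
    [1.0,0,0,-4,0,0,0],
    [1.0,0,0,-5.2,0,0,-8],
    [1.0,0,0,-5.2,0,0,-16],
    [1.0,0,0,-5.2,0,0,-24],
    [1.0,0,0,-5.2,0,0,-32],
    [1.0,0,0,-5.2,0,0,-34],
    [1.0,0,0,-5.2,0,0,-34]
  ]
}}

```text
clock: 27.25
position: [0.4704, 0.2802, 0.109]
tool_rot: [3.141, -0.0, 1.549]
force: [-0.0, 0.7, -2.9]
grip_width: 0.0121
finger_force: 79.2
```

Run:
```python
from edge import *
st(); go(.4858,-.0927,.11,89)
f=grab('wrist'); top_edge(f,222,270,bot.observe()['position'][2]-.0577)
```

```text
t 27.25 p [470.4, 280.2, 109.0] rot [180.0, -0.0, 88.7] F [-0.0, 0.7, -2.9] M [-0.02, -0.03, 0.06] w 12.1 ff 79.2 q [-0.94, 0.61, 0.42, 1.92, -0.38, 0.68, -0.32]
go [-37.24, 2.36, -0.11] [0.0, -0.0, -0.3]
edge ang 16.981161672615432 n pts 24 mid [0.46293882 0.29451832]
```

Request:
{"name": "servo_tool", "arguments": {
  "plan": [
    [1.0,-4,0.3,-0.3,0,0,0],
    [1.0,-8.5,0.6,-0.3,0,0,0],
    [1.0,-13,0.9,-0.3,0,0,0],
    [1.0,-17.5,1.1,-0.3,0,0,0],
    [1.0,-22,1.4,-0.3,0,0,0],
    [1.0,-26.5,1.7,-0.3,0,0,0],
    [1.0,-31,2.0,-0.3,0,0,0],
    [1.0,-35,2.2,-0.2,0,0,0],
    [1.0,-37.2,2.35,-0.1,0,0,0],
    [1.0,-37.2,2.35,-0.1,0,0,0]
  ]
}}

```text
clock: 28.3
position: [0.4861, -0.0957, 0.1099]
tool_rot: [3.141, 0.001, 1.543]
force: [0.5, 1.3, -4.6]
grip_width: 0.0121
finger_force: 79.2
```

Request:
{"name": "servo_tool", "arguments": {
  "plan": [
    [1.0,0,0,0,0,0,0],
    [1.0,0,0,0,0,0,0]
  ]
}}

```text
clock: 28.5
position: [0.4864, -0.0911, 0.1097]
tool_rot: [-3.141, -0.0, 1.551]
force: [-0.3, 0.2, -4.4]
grip_width: 0.0122
finger_force: 79.2
```

Run:
```python
from edge import *
st()
f=grab('wrist'); pickle.dump(f,open('w16.pkl','wb')); zb=bot.observe()['position'][2]-.0575
g=cv2.cvtColor(f['frame'],cv2.COLOR_BGR2GRAY)[150:235:3,190:310:2]
print('\n'.join(''.join(' .:-=+*#%@'[min(9,x//20)] for x in r) for r in g))
ux=np.array([np.cos(np.radians(17)),np.sin(np.radians(17))]);n=np.array([-ux[1],ux[0]])
m,d=top_edge(f,232,270,zb,172,215); print('blk edge n',m@n*1000,'want -214')
p=bot.observe()['position'][:2]; print(p@ux,p@n)
```

```text
t 28.5 p [486.4, -91.1, 109.7] rot [-180.0, -0.0, 88.9] F [-0.3, 0.2, -4.4] M [-0.01, 0.01, 0.06] w 12.2 ff 79.2 q [-0.22, 0.54, 0.38, 2.06, -0.34, 0.61, 0.37]
###############*****++++**************++=-:::::::::::::=*###
%############**+++++**************++=-::::::::::::::-::-+###
@@@@#####**++++**************++=-:::::::::::::::::::::-:+*##
@@@@@%*++++*************+++=-:::::::--==-:--:--:::::::::-*##
@%%@@@%%#***********++=-::::::::::::=***+---::::::::::::-+*#
@@@@@@@@@%*****++=-::::::::::::::-:-=***+-:::--=++:::::::=*#
@@@@%@@@@@@@*=-::::::::::::::::-::::-=+=---=++***+-::::::-+#
@@%++++%@@@*:::::::-==--::::-:::::::--=++*********+:::::::+*
@@#++++*@@*:::::::-+**+-::::::::-=+++*************+-::::::-*
@@@*++*@@@#=-:::::-+**+-:::--=+++******************+::::::-+
@@@@@@@@@@@*-::::::--=--=+++++**********+++=+******+-::::::=
@@@@@@@@@@@%=:::::--=+++++*********+++=-:::.:=******=::::::-
@@@@@@@@@@@@#=++++++++*********++=-:::::::::::+*****+:::::::
@@@@@@@@@@@@@@@#**********++=-::::::::::::::::=******=::::::
@@@@@@@@@@@@@@@%*****++==::::::::::::::::::::::+*****+::::::
@@@@@@@@@@@@@@@@@%#*-::::
[... 276 characters left out ...]
:::
@@@@@@@@@@@@@%-:::::::::::-+============-:::::::::::::::::::
@@@@@@@@@@@@@@+::::::::::-++===========++-::::::::::::::::::
@@@@@@@@@@@@@@%-::::::::-++=============++-:::::::::::::::::
@@@@@@@@@@@@@@@*::::::::=++=============++-::::::::::--:::::
@@@@@*@@@@@@@@@%=:::::::=++=+++++++++++=++=::::::::::::--=++
@@@@@@@@@@@@@@@@#-::::::=++++********+++++-:::::::::-=+*****
@@@@@@@@@@@@@@@@@+::::--=+=++********++=+=---:::::::+@@@%###
@@@@@@@@@@@@@@@@@%=::-====-++********++=====-::::::-#@@@@@@@
@@@@@@@@@@@@@@@@%#=---====-=+********++======::-=*%@@@@@@@@@
edge ang 17.038365211696387 n pts 19 mid [ 0.48291459 -0.07523557]
blk edge n -213.13869041738093 want -214
0.43858049927141657 -0.2292478314977102
```

Request:
{"name": "servo_tool", "arguments": {
  "plan": [
    [1.0,-0.08,0.03,0,0,0,0],
    [1.0,-0.08,0.03,1.0,0,0,0],
    [1.0,-0.08,0.03,2.0,0,0,0],
    [1.0,-0.08,0.03,2.5,0,0,0],
    [1.0,-0.08,0.03,2.8,0,0,0],
    [1.0,-0.08,0.03,3.1,0,0,0],
    [1.0,-0.08,0.03,3.4,0,0,0],
    [1.0,-0.08,0.03,3.4,0,0,0]
  ]
}}

```text
clock: 29.35
position: [0.4865, -0.0929, 0.0755]
tool_rot: [-3.141, -0.0, 1.551]
force: [-0.3, -1.1, -4.0]
grip_width: 0.0118
finger_force: 79.1
```

Inside the jaws without contact, so lower it and turn.

Request:
{"name": "servo_tool", "arguments": {
  "plan": [
    [1.0,0,0,0.6,0,0,0],
    [1.0,0,0,1.0,0,0,0],
    [1.0,0,0,1.05,0,0,8],
    [1.0,0,0,1.05,0,0,16],
    [1.0,0,0,1.05,0,0,24],
    [1.0,0,0,1.05,0,0,32],
    [1.0,0,0,1.05,0,0,40],
    [1.0,0,0,1.05,0,0,48],
    [1.0,0,0,1.05,0,0,56],
    [1.0,0,0,1.05,0,0,56]
  ]
}}

```text
clock: 30.35
position: [0.4869, -0.0931, 0.065]
tool_rot: [3.141, 0.0, 0.572]
force: [1.1, -1.1, -3.7]
grip_width: 0.0118
finger_force: 79.2
```

Request:
{"name": "servo_tool", "arguments": {
  "plan": [
    [1.0,0,0,0,0,0,7],
    [1.0,0,0,0,0,0,14],
    [1.0,0,0,0,0,0,18],
    [1.0,0,0,0,0,0,22],
    [1.0,0,0,0,0,0,26],
    [1.0,0,0,0,0,0,28],
    [1.0,0,0,0,0,0,28]
  ]
}}

```text
clock: 31.05
position: [0.4867, -0.0933, 0.0652]
tool_rot: [3.14, 0.0, 0.089]
force: [0.6, -5.5, -5.5]
grip_width: 0.0122
finger_force: 81.5
```

```bash
python3 -c "
from h import *
st()"
```

```text
t 31.05 p [486.7, -93.3, 65.2] rot [179.9, 0.0, 5.1] F [0.6, -5.5, -5.5] M [-1.41, -0.31, 1.52] w 12.2 ff 81.5 q [-0.43, 0.73, 0.71, 2.09, -0.82, 0.63, -0.63]
```

Request:
{"name": "servo_tool", "arguments": {
  "plan": [
    [1.0,0,0,0,0,0,2],
    [1.0,0,0,0,0,0,2],
    [1.0,0,0,0,0,0,-3],
    [1.0,0,0,0,0,0,-5],
    [1.0,0,0,-1,0,0,-5],
    [1.0,0,0,-3,0,0,-5],
    [1.0,0,0,-6,0,0,-5],
    [1.0,0,0,-6,0,0,-5]
  ]
}}

```text
clock: 31.85
position: [0.4876, -0.0929, 0.1282]
tool_rot: [-3.141, -0.003, 0.171]
force: [0.6, 0.7, -4.4]
grip_width: 0.0117
finger_force: 79.2
```

Run:
```python
from h import *
st(); go(.420,-.287,.12,-9);go(.420,-.287,.062,-9)
```

```text
t 31.85 p [487.6, -92.9, 128.2] rot [-180.0, -0.2, 9.8] F [0.6, 0.7, -4.4] M [-0.03, -0.01, 0.01] w 11.7 ff 79.2 q [-0.51, 0.63, 0.82, 2.06, -0.69, 0.74, -0.66]
go [-9.97, 17.98, 0.78] [-0.0, -0.2, 18.8]
go [-9.99, 17.98, 6.58] [-0.0, -0.2, 18.8]
```

Request:
{"name": "servo_tool", "arguments": {
  "plan": [
    [1.0,-2,3.6,0.2,0,0,4],
    [1.0,-4,7.2,0.2,0,0,8],
    [1.0,-6,10.8,0.2,0,0,12],
    [1.0,-8,14.4,0.3,0,0,16],
    [1.0,-10,18,0.5,0,0,19],
    [1.0,-10,18,0.5,0,0,19],
    [1.0,-10,18,3,0,0,19],
    [1.0,-10,18,5,0,0,19],
    [1.0,-10,18,6.1,0,0,19],
    [1.0,-10,18,6.4,0,0,19]
  ]
}}

```text
clock: 32.85
position: [0.4186, -0.287, 0.0613]
tool_rot: [-3.14, 0.001, -0.16]
force: [-12.3, 12.7, 57.6]
grip_width: 0.012
finger_force: 87.9
```

Request:
{"name": "servo_tool", "arguments": {
  "plan": [
    [1.0,0,0,0,0,0,0],
    [1.0,0,0,0,0,0,0]
  ]
}}

```text
clock: 33.05
position: [0.4187, -0.2869, 0.0618]
tool_rot: [-3.14, 0.0, -0.159]
force: [-3.6, 3.5, 5.9]
grip_width: 0.0123
finger_force: 81.0
```

Request:
{"name": "servo_tool", "arguments": {
  "plan": [
    [1.0,0,0,-0.05,0,0,0],
    [3.5,0,0,-0.05,0,0,0],
    [3.5,0,0,-0.05,0,0,0],
    [3.5,0,0,-0.05,0,0,0],
    [3.5,0,0,-3,0,0,0],
    [3.5,0,0,-8,0,0,0],
    [3.5,0,0,-13,0,0,0],
    [3.5,-3,0,-18,0,0,0],
    [3.5,-5,0,-20,0,0,0],
    [3.5,-5,0,-20,0,0,0]
  ]
}}

```text
clock: 34.05
position: [0.3682, -0.2801, 0.2639]
tool_rot: [-3.141, -0.004, -0.161]
force: [0.8, -1.1, -0.7]
grip_width: 0.0351
finger_force: 0.0
```

Run:
```python
from h import *
st(); f=grab('wrist');t=grab('top')
c=np.zeros((600,800,3),np.uint8)
c[:,:520]=cv2.resize(cv2.convertScaleAbs(f['frame'][40:270,150:350],alpha=1.8),(520,600),interpolation=cv2.INTER_CUBIC)
c[:210,520:]=cv2.resize(cv2.convertScaleAbs(t['frame'],alpha=1.3),(280,210)); cv2.imwrite('pics/w17.png',c)
```

```text
t 34.05 p [368.2, -280.1, 263.9] rot [-179.9, -0.2, -9.2] F [0.8, -1.1, -0.7] M [-0.01, -0.06, -0.01] w 35.1 ff 0.0 q [-0.33, 0.42, 1.15, 2.01, -0.46, 1.0, -0.69]
```

View pics/w17.png

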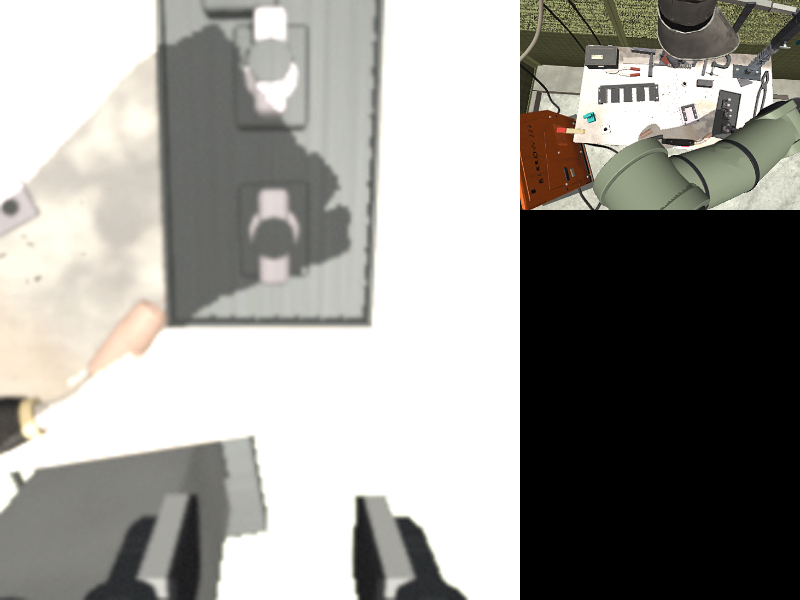

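Stop1 at (275,235) and stop2 at (272,75) stand upright in the tray with their bars along the blocks. The top inset shows all three stops in the tray and the rack empty, so I'm handing the job in.

```bash
python3 -c "
from workcell import bot
print(bot.job_done())"
```

```text
the job is handed in; nothing more can be done
None
```

I drew out the three stops present (1, 2 and 3; slot 0 was empty), turned each to its hard stop in the fork, stood all three upright in the tray, and handed the job in at about 34 s; no verdict came back.

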